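# Assemble the filter holder on its receiver

### The job

Assemble the filter holder on its steel receiver, from the bottom up and in this order: the support disc with its boss upwards, the rubber ring flat round the boss, the funnel upright on the ring, and last the lid, knob up, seated in the funnel's mouth. Each part must sit flat, fully down and centred on the one below, and be let go before the next is added. Leave the bottle, the tube rack and the pipette where they are.

Things in the scene. Friction and masses are not known exactly. Their poses are not given: they have to be found in the camera images.
- receiver: Steel filter receiver, bolted to the bench, elsewhere at each start: round dark foot 90 mm across, 10 mm thick; neck 44 mm across with a small side barb (reaches 44 mm from the axis); on top a flat round seat 56 mm across, 60 mm above the bench, with a dark spot 24 mm across in its middle. Origin: centre of the foot's underside; z up, through the seat's centre.
- disc: Steel support disc, 56 mm across, 14 mm thick; in the middle of its top a round boss, 30 mm across for its first 4 mm, then tapering to 22 mm at its flat top, 32 mm above the underside, with seven small dark holes. About 150 g. Loose, starts upright on the bench. Origin: centre of its underside, z up.
- gasket: Rubber sealing ring, 56 mm outside, bore 38 mm, 14 mm thick, both faces alike. It drops loosely over the disc's boss, which then stands 4 mm out of it. About 30 g. Loose, starts upright on the bench. Origin: centre of its underside, z up.
- funnel: White plastic filter funnel: plain straight tube open at both ends, 56 mm outside, 48 mm inside, 70 mm high, ends alike, with dark graduation marks on two sides. About 150 g. Loose, starts upright on the bench. Origin: centre of its underside, z up.
- lid: Steel lid: plate 60 mm across, from 6 to 12 mm above the origin; under it a tapered spigot (32 mm across at its foot, 40 at the plate), which drops into the funnel's mouth until the plate rests on the rim; on top a black knob 18 mm across, from 12 to 34 mm. Starts standing on its spigot. About 100 g. Loose, starts upright on the bench. Origin: centre of its underside, z up.
- bottle: Bystander: clear glass reagent bottle with white cap, 60 mm across, 130 mm high, 400 g, loose, standing at the left (+y) far side. Origin: centre of its underside.
- rack: Bystander: white rack with five capped sample tubes, 60 x 100 mm, 78 mm high, 400 g, loose, at the right (-y) far side. Origin: centre of its underside.
- pipette: Bystander: hand pipette lying flat beyond the work, 220 mm long (roughly along y), 24 mm wide, 22 mm high, loose. Origin: on its underside, about halfway along.
Mind the look-alikes: they are no part of the job. Of the things that look like the gasket, take the one that is farthest to the robot's right at the start. What is shaped like the lid but brown is not meant.

How it is judged:
By the outcome, as a careful person would: the job done as asked, in the order asked, and still so for the second after the job is handed in, with the robot touching nothing.
It also fails if it takes over 109 s, if anything falls off the work surface, if the arm or the gripper's body presses on something with over 40 N, if the wrist force passes 120 N, or if a joint passes its speed limit or range.

### The arm

A 6-joint arm with a two-finger parallel gripper is mounted at the origin on the work surface. World frame = base frame: x ahead of the robot, y to its left, z up, the work surface at z = 0. Lengths are in m, angles in degrees, forces in N, time in s.
With the tool pointing down it reaches from about 0.25 to 0.725 m from the base axis. Payload 9.7 kg.
Tool frame: the origin (TCP) lies on the centre line of the jaws, within the pads' length; the fingertips stand 19 mm ahead of it and the grasp point (between the pads) is the TCP (bot.tcp_to_tips is the z of the fingertips in the tool frame, in m); z points along the fingers, y is the line along which they close (so a half turn about z gives the same grasp; the last joint's range is limited). The gripper opens to 85 mm and grips with 20 to 120 N. Pads are 22 mm wide; open, the fingers measure 114 mm over their backs; the gripper's body (76 mm by 85 mm) begins 54 mm behind the grasp point. The pads swing forward as they close: fully open they stand 13 mm farther back than shut.
Start: joints at [-68.297, 4.979, 10.078, 95.1, 0, 90], TCP at [0.203, -0.511, 0.25] pointing down, gripper open.
Joint ranges: [-179.16, 179.16], [-48.56, 103.87], [-65.8, 70.77], [-126.05, 130.52], [-82.76, 87.17], [-180, 180]. Speed limits (degrees/s): [127.2, 127.2, 147.25, 180, 180, 180].

### API

Orientations are given as [roll, pitch, yaw] about the fixed x, y, z axes, in that order (R = Rz(yaw) Ry(pitch) Rx(roll)).
In Python, from workcell import bot gives the robot as it stands. The module is installed in compiled form; this text tells all that it offers.
- The arm moves only by the tool play_rows, never from a script. Its argument "increments" is a list of rows, each an object with "slide": the shift along the tool's x, y, z in mm, a list of three; "angular": the turn, a rotation vector about the tool's x, y, z in degrees, a list of three; "claw": the opening, from -1 (shut) to 1 (fully open). In form: [{"slide": [x, y, z], "angular": [rx, ry, rz], "claw": claw}, ...]. A call has 1 to 8 rows; each row shifts and turns the commanded pose from where the row before left it, along the tool's axes as they then stand; what a row does not reach is not made up. A row lasts 1/10 s, in which the tool goes at most 50 mm and 8.59 degrees, less where a joint would pass 70% of its speed; a pose out of reach is approached as far as the arm can. A call is refused whole if a number of a shift passes 50 or a number of a turn 8.59, either way. A call with a gripper value outside its range is refused whole. The fingers move at their own pace and stop on an object; "squeeze" is the grip in N (left out, the last holds). Time passes only in rows, so rows that do not move let the fingers close. It gives the time, the measured TCP pose, the force, the opening and the grip force at its end, in the units of the state.
- bot.get_obs(): the state, without advancing time (a new reading comes with each control period).
- bot.camera(name): name is "scene" or "top" or "wrist"; returns the picture (384x512x3 uint8, red, green, blue); there is no depth.
- bot.camera_info(name): a dict with "fovy" (degrees; the focal length in pixels is half the picture's height over the tangent of half this angle, whatever the lens; pixels are square), "cx", "cy" (the principal point, pixels), "k1" (the pictures are not rectified: a ray, as slopes to the right and down, at radius r is drawn at 1 + k1 r^2 times it, then the intrinsics apply), "R" (3x3) and "t" (3): a world point X has camera coordinates R X + t. Camera axes: x right, y down, z forward; pixel columns grow to the right and rows downward; lengths in m; the calibration is good to about 2 mm. A picture is of the moment at which its call begins: read the wrist's pose just before it. camera_info takes no time and is no camera call; for the wrist camera it gives the pose at the moment of the call.
- bot.job_done(): hands the job in; it is judged then, once.
The state is a dict: "time": time; "q": joint angles; "qd": joint speeds; "joint_efforts": joint torques, N m; "ee_pos": TCP position; "tcp_rot": TCP orientation; "wrist_force": force on the tool from outside, world axes, zero at the start; "torque": the same for the moment, N m; "opening": finger opening in m; "grasp_force": force on a finger pad.
Only numpy, scipy, OpenCV 4.12 (cv2) and the standard library are available. Lean on these libraries where they do the work, as an engineer would, in place of code of your own. Each camera call takes 0.05 s, during which the arm holds its last target. There are 200 camera calls.

## Working session

There is one attempt and no reset: what is moved stays moved. The work goes in short steps, Python scripts to look and compute and a tool call to move; the robot and the scene stay as the last step left them, time stands still between calls to the robot, and variables do not carry over. Pictures are saved under pics/ and viewed, at most 14 in all, crops included, and the job is handed in when it is done.

Besides the shell and the picture viewer there is one more tool, called after "Call:" as name([rows], argument=value, ...), one row to a line, values as JSON. play_rows: Moves the arm, as the interface text tells. Its arguments: {"type":"object","properties":{"increments":{"type":"array"},"squeeze":{"type":"number"}},"required":["increments"]}

```bash
mkdir -p pics; cat > h.py <<'E'
import numpy as np, cv2
from workcell import bot
def info(n):
    c=bot.camera_info(n); f=192/np.tan(np.radians(c['fovy'])/2)
    return f,c['cx'],c['cy'],c['k1'],np.array(c['R']),np.array(c['t'])
def ray(c,p):
    f,cx,cy,k1,R,t=c
    d=np.array([(p[0]-cx)/f,(p[1]-cy)/f]); u=d.copy()
    for _ in range(20): u=d/(1+k1*(u@u))
    return -R.T@t, R.T@np.array([u[0],u[1],1])
def onz(c,p,z):
    o,d=ray(c,p); return o+d*(z-o[2])/d[2]
def proj(c,X):
    f,cx,cy,k1,R,t=c; x=R@np.array(X)+t; u=x[:2]/x[2]; u=u*(1+k1*(u@u)); return np.array([cx+f*u[0],cy+f*u[1]])
def tri(c1,p1,c2,p2):
    o,d=ray(c1,p1);q,e=ray(c2,p2)
    s=np.linalg.lstsq(np.c_[d,-e],q-o,rcond=None)[0]
    a=o+d*s[0];b=q+e*s[1]; return (a+b)/2,np.linalg.norm(a-b)
def snap(n,name):
    c=info(n); im=bot.camera(n); cv2.imwrite(f'pics/{name}.png',cv2.cvtColor(im,cv2.COLOR_RGB2BGR)); np.save(f'pics/{name}.npy',np.array([*c[:4],*c[4].ravel(),*c[5]])); return c,im
def load(name):
    a=np.load(f'pics/{name}.npy'); return (*a[:4],a[4:13].reshape(3,3),a[13:]),cv2.imread(f'pics/{name}.png')
E
python3 - <<'E'
from h import *
print(bot.get_obs())
for n in ['scene','top']:
    c,im=snap(n,n+'0'); print(n,c)
E
```

```text
{'time': 0.0, 'q': array([-6.82967231e+01,  5.01101290e+00,  1.00345329e+01,  9.50996614e+01,
       -3.79311670e-04,  8.99989587e+01]), 'qd': array([-0.03449491, -0.04393722,  0.03063156, -0.11769154, -0.11768855,
        0.01124754]), 'joint_efforts': array([-4.85359778e-04, -5.20391929e+01,  4.64796388e+01,  1.64194970e-02,
       -1.49154562e-05, -1.67100279e-05]), 'ee_pos': array([ 0.20331266, -0.51082187,  0.2495846 ]), 'tcp_rot': array([-1.79923859e+02,  3.77927601e-04,  2.17043186e+01]), 'wrist_force': array([-0.54995073,  0.35051576,  0.44797662]), 'torque': array([ 0.02581686, -0.01753044,  0.00838662]), 'grasp_force': 0.0, 'opening': 0.08541238316769813}
scene (np.float64(383.15953353037224), 257.66138293190096, 191.79737123782027, -0.07227014965756547, array([[ 0.00579383,  0.9999799 , -0.00257421],
       [ 0.75452045, -0.00606101, -0.65624855],
       [-0.65625096,  0.0018599 , -0.7545404 ]]), array([-0.00416716, -0.4465192 ,  1.31568348]))
top (np.float64(399.2616999826041), 258.066310777713, 195.27140171749525, -0.06375463917422287, array([[-0.00953421, -0.99985952,  0.01378514],
       [-0.98347675,  0.00688386, -0.18090354],
       [ 0.18078323, -0.01528213, -0.98340423]]), array([0.00233059, 0.64087297, 0.97337129]))
```

View pics/scene0.png

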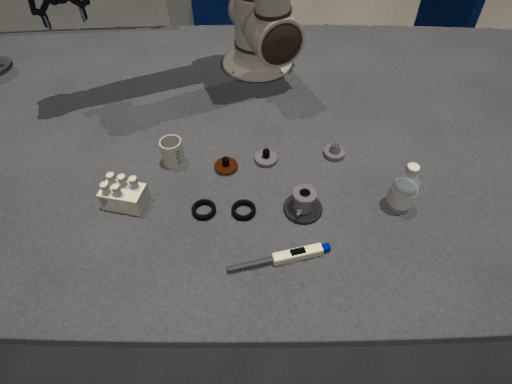

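View pics/top0.png

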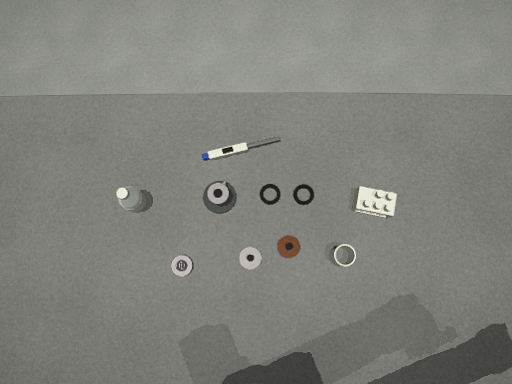

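Scene camera faces the robot (image right = +y); the top view has right = -y. Gasket-like: top (270,194) and (304,194), so I choose (304,194), the farthest right (scene (204,210)). Lid-like: grey at top (250,258) and brown at (289,246), so I choose the grey one. Disc (182,266), funnel (345,255), receiver (218,195).

```bash
python3 - <<'E'
from h import *
c,im=load('top0'); cs,ims=load('scene0')
a=cv2.resize(im[180:280,160:360],None,fx=4,fy=4,interpolation=cv2.INTER_CUBIC)
b=cv2.resize(ims[130:225,150:350],None,fx=2,fy=2,interpolation=cv2.INTER_CUBIC)
out=np.zeros((400+190,800,3),np.uint8); out[:400]=a; out[400:,:400]=b
cv2.imwrite('pics/crop0.png',out)
for n,p,s,z in [('gasket',(304,194.5),(204,210),.014),('lid',(250.3,258),(266,153),.034),('disc',(182,266),(335,148),.032),('funnel',(345,255),(171.5,143),.07),('recv',(218,193.5),(304.5,193),.06),('recvfoot',(219.5,197.5),(303,209),.01)]:
    print(n,onz(c,p,z).round(4),onz(cs,s,z).round(4),tri(c,p,cs,s))
E
```

```text
gasket [ 0.6503 -0.1279  0.014 ] [ 0.658  -0.1221  0.014 ] (array([ 0.65157157, -0.12625206,  0.00604355]), np.float64(0.0054652241003806615))
lid [0.4812 0.0182 0.034 ] [0.4916 0.0225 0.034 ] (array([0.48154715, 0.02053687, 0.02459178]), np.float64(0.004545486997847429))
disc [0.4621 0.194  0.032 ] [0.4718 0.2006 0.032 ] (array([0.46262855, 0.19933311, 0.02330522]), np.float64(0.0074850456586979))
funnel [ 0.4851 -0.2191  0.07  ] [ 0.4916 -0.2109  0.07  ] (array([ 0.48492849, -0.21655076,  0.06466711]), np.float64(0.007420389827237339))
recv [0.646  0.1004 0.06  ] [0.6483 0.104  0.06  ] (array([0.64652705, 0.10245513, 0.05788044]), np.float64(0.003735830892317661))
recvfoot [0.6444 0.1006 0.01  ] [0.6537 0.1046 0.01  ] (array([6.46267814e-01, 1.03677933e-01, 5.95877384e-04]), np.float64(0.004645011720698024))
```

View pics/crop0.png

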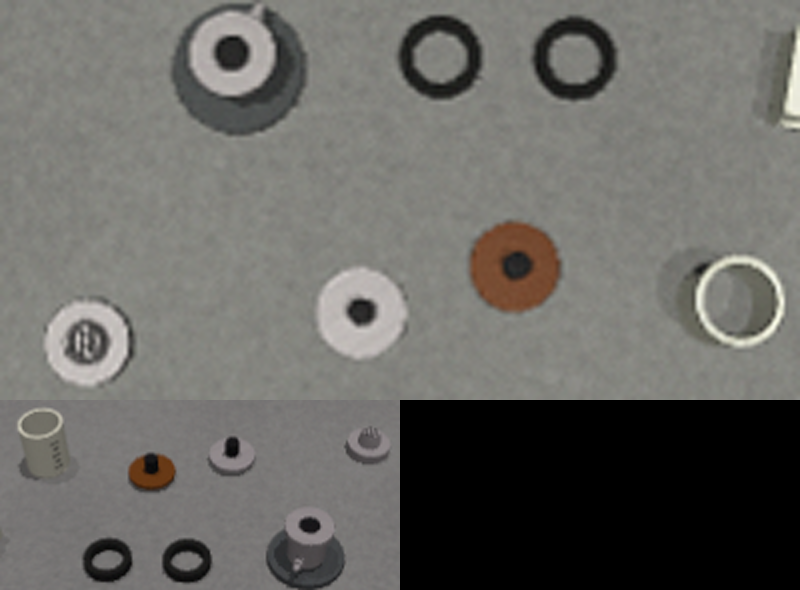

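The crop confirms the choices: black ring at (575,57), steel lid at (361,312), with the brown lid and the left ring excluded. I'll turn the tool to yaw 90 so that slide = [dy, dx, -dz].

Call:
play_rows([
  {"slide":[0,0,0],"angular":[0,0,-8.54],"claw":1},
  {"slide":[0,0,0],"angular":[0,0,-8.54],"claw":1},
  {"slide":[0,0,0],"angular":[0,0,-8.54],"claw":1},
  {"slide":[0,0,0],"angular":[0,0,-8.54],"claw":1},
  {"slide":[0,0,0],"angular":[0,0,-8.54],"claw":1},
  {"slide":[0,0,0],"angular":[0,0,-8.54],"claw":1},
  {"slide":[0,0,0],"angular":[0,0,-8.54],"claw":1},
  {"slide":[0,0,0],"angular":[0,0,-8.54],"claw":1},
], squeeze=30)

```text
time: 0.9
ee_pos: [0.2034, -0.5109, 0.2499]
tcp_rot: [-180.0, -0.0, 90.4]
wrist_force: [0.3, 0.2, 0.3]
opening: 0.0853
grasp_force: 0.0
```

```bash
python3 - <<'E'
from h import *
o=bot.get_obs();print(o['ee_pos'],o['tcp_rot'],o['q'],bot.tcp_to_tips)
c=info('wrist');print(c, 'cam pos',-c[4].T@c[5])
E
```

```text
[ 0.20337408 -0.51089357  0.24987378] [-1.79986715e+02 -4.18994267e-02  9.03780759e+01] [-6.82951082e+01  4.99770033e+00  1.00525560e+01  9.50987176e+01
  2.86262727e-03  2.13268100e+01] 0.019
(np.float64(292.7317747952234), 255.38951217910434, 186.43751514287976, -0.06229849885363668, array([[ 9.99978791e-01,  6.50528100e-03, -3.15893324e-04],
       [ 6.28151794e-03, -9.50496274e-01,  3.10672457e-01],
       [ 1.72075620e-03, -3.10667852e-01, -9.50516978e-01]]), array([-0.20096636, -0.52642594,  0.22087625])) cam pos [ 0.20388878 -0.4304394   0.37342919]
```

Call:
play_rows([
  {"slide":[44,16,0],"angular":[0,0,0.4],"claw":1},
  {"slide":[44,16,0],"angular":[0,0,0],"claw":1},
  {"slide":[44,16,0],"angular":[0,0,0],"claw":1},
  {"slide":[44,16,0],"angular":[0,0,0],"claw":1},
  {"slide":[44,16,0],"angular":[0,0,0],"claw":1},
  {"slide":[44,16,0],"angular":[0,0,0],"claw":1},
  {"slide":[44,16,0],"angular":[0,0,0],"claw":1},
  {"slide":[44,16,0],"angular":[0,0,0],"claw":1},
])

```text
time: 1.7
ee_pos: [0.3334, -0.158, 0.2502]
tcp_rot: [180.0, 0.0, 89.6]
wrist_force: [1.2, 0.1, 1.2]
opening: 0.0852
grasp_force: 0.0
```

Call:
play_rows([
  {"slide":[44,16,0],"angular":[0,0,0],"claw":1},
  {"slide":[44,16,0],"angular":[0,0,0],"claw":1},
  {"slide":[44,16,0],"angular":[0,0,0],"claw":1},
  {"slide":[44,16,0],"angular":[0,0,0],"claw":1},
  {"slide":[44,16,0],"angular":[0,0,0],"claw":1},
  {"slide":[44,16,0],"angular":[0,0,0],"claw":1},
  {"slide":[44,16,0],"angular":[0,0,0],"claw":1},
  {"slide":[0,0,0],"angular":[0,0,0],"claw":1},
])

```text
time: 2.5
ee_pos: [0.4482, 0.1516, 0.2487]
tcp_rot: [-179.9, -0.0, 89.9]
wrist_force: [-1.0, -0.9, -1.1]
opening: 0.0852
grasp_force: 0.0
```

```bash
python3 - <<'E'
from h import *
c,im=snap('wrist','w1'); o=bot.get_obs();print(o['ee_pos'],o['tcp_rot'])
print(proj(c,o['ee_pos']), proj(c,[.465,.198,.014]))
E
```

```text
[0.44748664 0.14959589 0.24912993] [-1.79878980e+02  3.49544758e-02  8.98434486e+01]
[251.93392494 268.34106364] [268.82938795 120.73163526]
```

View pics/w1.png

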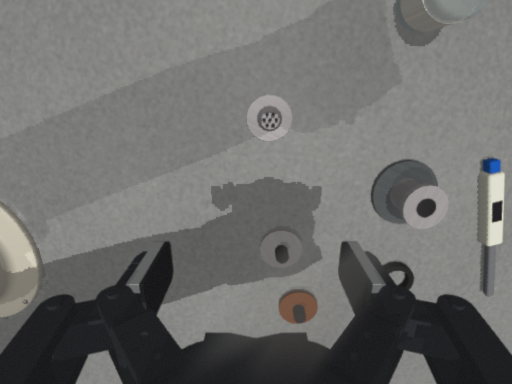

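Wrist view shows the disc at (269,117), receiver seat (426,208), lid (281,249), and the brown lid (298,307). Next I measure the disc and receiver, move on, and measure again for heights.

```bash
cat >> h.py <<'E'
def blob(im,seed,r,dark=False,thr=None):
    "outer ellipse of bright/dark blob nearest seed in BGR image"
    g=cv2.GaussianBlur(cv2.cvtColor(im,cv2.COLOR_BGR2GRAY),(3,3),0); x,y=map(int,seed)
    x0,y0=max(0,x-r),max(0,y-r); p=g[y0:y+r,x0:x+r]
    t,m=cv2.threshold(p,thr or 0,255,(cv2.THRESH_BINARY_INV if dark else cv2.THRESH_BINARY)|(0 if thr else cv2.THRESH_OTSU))
    cs,_=cv2.findContours(m,cv2.RETR_EXTERNAL,cv2.CHAIN_APPROX_NONE)
    best=max(cs,key=lambda c:cv2.contourArea(c)-50*abs(min(0,cv2.pointPolygonTest(cv2.convexHull(c),(float(x-x0),float(y-y0)),True))))
    e=cv2.fitEllipse(cv2.convexHull(best)); return np.array(e[0])+[x0,y0],np.round(e[1],1),t
E
python3 - <<'E'
from h import *
c,im=load('w1')
p,s,t=blob(im,(269,117),34); print('disc',p,s,t,onz(c,p,.014), 'dia',s/ c[0])
p,s,t=blob(im,(427,208),14,True); print('spot',p,s,t,onz(c,p,.06))
p,s,t=blob(im,(427,208),30,thr=140); print('seat',p,s,t,onz(c,p,.06))
p,s,t=blob(im,(281,249),30,thr=120); print('lid',p,s,t,onz(c,p,.012))
E
```

```text
disc [268.76288986 151.41753387] [ 67.6 114.5] 136.0 [0.46534021 0.16051706 0.014     ] dia [0.23092813 0.39114305]
spot [425.92658615 207.55162239] [16.9 20.6] 100.0 [0.64914821 0.10349968 0.06      ]
seat [429.04592514 206.8840332 ] [40.7 54.3] 140.0 [0.65283031 0.10431825 0.06      ]Traceback (most recent call last):
  File "<stdin>", line 6, in <module>
  File "h.py", line 30, in blob
    e=cv2.fitEllipse(cv2.convexHull(best)); return np.array(e[0])+[x0,y0],np.round(e[1],1),t
cv2.error: OpenCV(4.12.0) /io/opencv/modules/imgproc/src/shapedescr.cpp:361: error: (-201:Incorrect size of input array) There should be at least 5 points to fit the ellipse in function 'fitEllipseNoDirect'
```

Call:
play_rows([
  {"slide":[34,20,25],"angular":[0,0,0],"claw":1},
  {"slide":[10,0,40],"angular":[0,0,0],"claw":1},
  {"slide":[0,0,25],"angular":[0,0,0],"claw":1},
  {"slide":[0,0,0],"angular":[0,0,0],"claw":1},
])

```text
time: 2.95
ee_pos: [0.4659, 0.1899, 0.1567]
tcp_rot: [-179.7, 0.2, 89.6]
wrist_force: [-0.4, -0.6, 0.7]
opening: 0.0854
grasp_force: 0.0
```

```bash
python3 - <<'E'
from h import *
c,im=snap('wrist','w2'); o=bot.get_obs();print(o['ee_pos'],o['tcp_rot'],o['wrist_force'])
print(proj(c,[.465,.198,.014]))
E
```

```text
[0.46679007 0.19017052 0.15939985] [-1.79849508e+02  7.41319928e-02  8.95753289e+01] [ 0.63295404  0.71161713 -0.09822945]
[254.15823881 171.17485453]
```

View pics/w2.png

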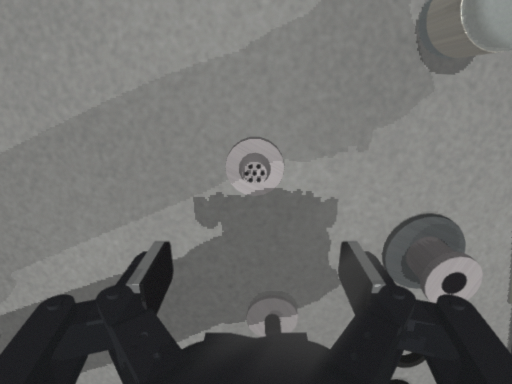

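Disc rim centre is near (255,166) and the spot near (454,282). I switch to Hough circles, since the shadow edge spoils plain thresholds.

```bash
cat >> h.py <<'E'
def hough(im,seed,r0,r1,w=None,up=4):
    w=w or int(r1*1.6); x,y=map(int,seed); x0,y0=max(0,x-w),max(0,y-w)
    g=cv2.cvtColor(im[y0:y+w,x0:x+w],cv2.COLOR_BGR2GRAY); g=cv2.resize(g,None,fx=up,fy=up,interpolation=cv2.INTER_CUBIC); g=cv2.GaussianBlur(g,(7,7),0)
    h=cv2.HoughCircles(g,cv2.HOUGH_GRADIENT_ALT,1.5,10*up,param1=150,param2=.5,minRadius=int(r0*up),maxRadius=int(r1*up))
    return [] if h is None else [( (a[:2]+.5)/up-.5+[x0,y0], a[2]/up) for a in h[0][:4]]
E
python3 - <<'E'
from h import *
D=[]
for n,sd,ss in [('w1',(269,117),(427,208)),('w2',(255,167),(454,282))]:
    c,im=load(n)
    z=-(c[4]@np.array([.465,.2,.014])+c[5])[2]*-1
    R=.028*c[0]/z; print(n,'R',R)
    for p,r in hough(im,sd,R*.8,R*1.2): print(' rim',p,r,onz(c,p,.014))
    p,s,t=blob(im,ss,16,True); print(' spot',p,s,onz(c,p,.06)); D.append((c,p))
c1,p1=D[0];c2,p2=D[1];print(tri(c1,p1,c2,p2))
E
```

```text
w1 R 23.388748916670796
 spot [425.92658615 207.55162239] [16.9 20.6] [0.64914821 0.10349968 0.06      ]
w2 R 29.822796821040377
 rim [254.25 165.5 ] 28.733582 [0.46513197 0.20349774 0.014     ]
 spot [451.83603859 288.10420227] [23.5 36.5] [0.64852448 0.09747831 0.06      ]
(array([0.63822927, 0.10915125, 0.07461218]), np.float64(0.002943849529409248))
```

```bash
python3 - <<'E'
from h import *
c1,i1=load('w1');c2,i2=load('w2')
# steel saturation/hue check -> rim contour by brightness just around disc
for c,i,s,w in [(c1,i1,(269,117),30),(c2,i2,(255,167),36)]:
    p=i[s[1]-w:s[1]+w,s[0]-w:s[0]+w].astype(int); d=p[...,2]-p[...,1]; m=((d>=4)*255).astype(np.uint8)
    m=cv2.morphologyEx(m,cv2.MORPH_OPEN,np.ones((3,3))); 
    k=max(cv2.findContours(m,cv2.RETR_EXTERNAL,cv2.CHAIN_APPROX_NONE)[0],key=cv2.contourArea)
    e=cv2.fitEllipse(cv2.convexHull(k)); print(np.array(e[0])+s-w,e[1],onz(c,np.array(e[0])+s-w,.01))
print(tri(c1,(269.3,117.3),c2,(254.3,165.5)))
print(tri(c1,(270,119.5),c2,(254.5,172.5)), 'boss')
print(tri(c1,(426.5,208),c2,(453.5,282)), 'spot')
E
```

```text
[268.84070587 117.42357445] (44.810489654541016, 46.308982849121094) [0.46514258 0.20157657 0.01      ]
[254.40597916 166.41558456] (56.15147018432617, 57.914329528808594) [0.46522655 0.20158913 0.01      ]
(array([0.4654649 , 0.20159332, 0.00697822]), np.float64(0.0007736030918321596))
(array([0.46557962, 0.20086631, 0.029066  ]), np.float64(0.00021907324727895108)) boss
(array([0.65240547, 0.10105574, 0.05569021]), np.float64(0.0006088141976384866)) spot
```

Disc at (0.465, 0.202), with triangulated heights of 7/29/56 mm against 14/32/60 expected, so it's plausible. Going down onto it.

Call:
play_rows([
  {"slide":[11.5,-1.5,20],"angular":[0,0,0],"claw":1},
  {"slide":[0,0,40],"angular":[0,0,0],"claw":1},
  {"slide":[0,0,40],"angular":[0,0,0],"claw":1},
  {"slide":[0,0,25],"angular":[0,0,0],"claw":1},
  {"slide":[0,0,12],"angular":[0,0,0],"claw":1},
  {"slide":[0,0,0],"angular":[0,0,0],"claw":1},
  {"slide":[0,0,0],"angular":[0,0,0],"claw":1},
])

```text
time: 3.7
ee_pos: [0.4675, 0.203, 0.0255]
tcp_rot: [179.9, -0.1, 89.6]
wrist_force: [0.5, 0.4, 0.6]
opening: 0.0855
grasp_force: 0.0
```

Call:
play_rows([
  {"slide":[0,0,0],"angular":[0,0,0],"claw":-1},
  {"slide":[0,0,0],"angular":[0,0,0],"claw":-1},
  {"slide":[0,0,0],"angular":[0,0,0],"claw":-1},
  {"slide":[0,0,0],"angular":[0,0,0],"claw":-1},
  {"slide":[0,0,0],"angular":[0,0,0],"claw":-1},
  {"slide":[0,0,0],"angular":[0,0,0],"claw":-1},
])

```text
time: 4.3
ee_pos: [0.4669, 0.2032, 0.025]
tcp_rot: [179.9, -0.0, 89.6]
wrist_force: [-3.0, -0.8, 8.9]
opening: 0.0538
grasp_force: 29.8
```

Call:
play_rows([
  {"slide":[0,0,-10],"angular":[0,0,0],"claw":-1},
  {"slide":[0,0,-30],"angular":[0,0,0],"claw":-1},
  {"slide":[0,0,-45],"angular":[0,0,0],"claw":-1},
  {"slide":[0,0,-45],"angular":[0,0,0],"claw":-1},
  {"slide":[-15,25,-30],"angular":[0,0,0],"claw":-1},
  {"slide":[-20,40,0],"angular":[0,0,0],"claw":-1},
  {"slide":[-10,20,0],"angular":[0,0,0],"claw":-1},
  {"slide":[0,0,0],"angular":[0,0,0],"claw":-1},
])

```text
time: 5.1
ee_pos: [0.5529, 0.156, 0.1834]
tcp_rot: [180.0, 0.0, 89.5]
wrist_force: [0.1, 0.8, -1.5]
opening: 0.0537
grasp_force: 32.4
```

```bash
python3 - <<'E'
from h import *
c,im=snap('wrist','w3'); o=bot.get_obs();print(o['ee_pos'],o['tcp_rot'],o['wrist_force'],o['opening'])
print(proj(c,[.65,.1025,.06]),proj(c,o['ee_pos']))
E
```

```text
[0.5515867  0.15660616 0.18329319] [-1.79963513e+02  9.74945972e-03  8.95301121e+01] [ 0.10001404  0.48338426 -1.62296354] 0.053582843956850056
[356.69143648 238.52145741] [250.57956708 263.14080461]
```

View pics/w3.png

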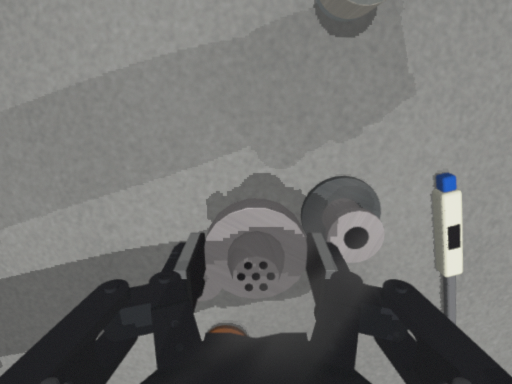

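Disc held level: boss top (256,276); spot of the seat at (356.5,237.5).

```bash
python3 - <<'E'
from h import *
c,im=load('w3'); o=bot.get_obs(); e=o['ee_pos']; print(e,o['tcp_rot'])
g=cv2.cvtColor(im,cv2.COLOR_BGR2GRAY)
p=g[262:292,236:278]; k=[np.mean(np.argwhere(l)[:,::-1],0) for l in [cv2.connectedComponents((p<70).astype(np.uint8))[1]==i for i in range(1,cv2.connectedComponents((p<70).astype(np.uint8))[0])]]
k=np.array(k)+[236,262]; print(k.round(1)); b=k[np.argmin(np.abs(k-[256,276]).sum(1))]
X=onz(c,b,e[2]+.007); print('boss',X,X[:2]-e[:2])
s,ss,t=blob(im,(356.5,237.5),18,True); S=onz(c,s,.06); print('spot',s,ss,S, tri(*load('w1')[:1],(426.5,208),c,s))
print('move dy,dx mm',(S-X)[[1,0]]*1000)
E
```

```text
[0.5515867  0.15660616 0.18329319] [-1.79963513e+02  9.74945972e-03  8.95301121e+01]
[[247.6 265.3]
 [262.8 264.9]
 [240.7 276.2]
 [255.4 276. ]
 [270.1 275.7]
 [248.5 287. ]
 [262.9 286.6]]
boss [0.55390174 0.1540902  0.19029319] [ 0.00231504 -0.00251596]
spot [355.67237854 237.40652084] [21.4 25.1] [0.64888722 0.10370933 0.06      ] (array([0.64851193, 0.10411704, 0.06171525]), np.float64(0.0009817855099974158))
move dy,dx mm [-50.38087213  94.98548035]
```

Call:
play_rows([
  {"slide":[-20,35,0],"angular":[0,0,0],"claw":-1},
  {"slide":[-20,35,0],"angular":[0,0,0],"claw":-1},
  {"slide":[-10,24,15],"angular":[0,0,0],"claw":-1},
  {"slide":[0,0,25],"angular":[0,0,0],"claw":-1},
  {"slide":[0,0,20],"angular":[0,0,0],"claw":-1},
  {"slide":[0,0,10],"angular":[0,0,0],"claw":-1},
  {"slide":[0,0,0],"angular":[0,0,0],"claw":-1},
])

```text
time: 5.85
ee_pos: [0.6434, 0.1072, 0.1122]
tcp_rot: [-179.9, 0.0, 89.7]
wrist_force: [0.2, 0.6, -2.2]
opening: 0.054
grasp_force: 32.6
```

```bash
python3 - <<'E'
from h import *
snap('top','t4'); snap('scene','s4'); c,im=snap('wrist','w4'); o=bot.get_obs();print(o['ee_pos'],o['tcp_rot'],o['wrist_force'],o['opening'])
a=cv2.imread('pics/w4.png')[130:384,100:420]; a=cv2.resize(a,(480,381))
b=cv2.resize(cv2.imread('pics/s4.png')[160:240,270:340],(320,366),interpolation=cv2.INTER_CUBIC)
out=np.zeros((381,800,3),np.uint8); out[:,:480]=a; out[:366,480:]=b; cv2.imwrite('pics/c4.png',out)
E
```

```text
[0.64488915 0.10718761 0.11499129] [ 1.79889730e+02 -2.23412445e-02  8.96545975e+01] [ 0.62864676 -0.18681021 -0.81667391] 0.053959087975345224
```

View pics/c4.png

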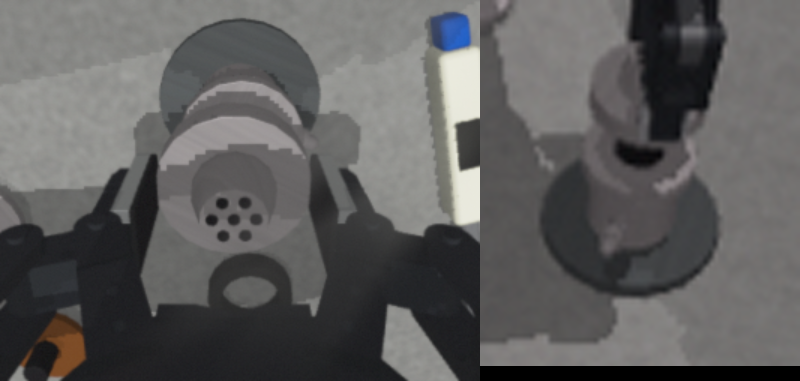

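Disc hangs over the seat, boss holes around (256,277); the seat's near part shows behind. ee readings jitter, so I average several.

```bash
cat >> h.py <<'E'
def avg(n=6,cam='wrist'):
    E=[];C=[];I=[]
    for _ in range(n):
        C.append(info(cam)); I.append(bot.camera(cam).astype(float)); o=bot.get_obs(); E.append(np.r_[o['ee_pos'],o['tcp_rot']])
    E=np.array(E); E[:,3]%=360
    t=np.mean([c[5] for c in C],0); R=np.mean([c[4] for c in C],0)
    return E.mean(0),E.std(0),(*C[0][:4],R,t),cv2.cvtColor(np.mean(I,0).astype(np.uint8),cv2.COLOR_RGB2BGR)
E
python3 - <<'E'
from h import *
e,s,c,im=avg(); print(e.round(4),s.round(4))
g=cv2.cvtColor(im,cv2.COLOR_BGR2GRAY)
n,l,st,k=cv2.connectedComponentsWithStats((g[262:292,236:278]<75).astype(np.uint8)); k=k[1:]+[236,262]; print(k.round(1))
b=k.mean(0) if n==8 else k[np.argmin(np.abs(k-[256,276.7]).sum(1))]
for h in (.005,.007,.009): X=onz(c,b,e[2]+h); print('boss',X,(X-e[:3])*1000)
# row profiles for left/right edges of disc and seat
for r in (195,200,205,210,215,220): print(r,g[r,195:320:3])
E
```

```text
[ 6.450000e-01  1.069000e-01  1.145000e-01  1.799097e+02 -1.580000e-02
  8.963260e+01] [0.0001 0.0001 0.0004 0.0307 0.006  0.0068]
[[247.5 265.1]
 [262.7 264.9]
 [240.6 276.2]
 [255.5 276. ]
 [270.3 275.9]
 [248.4 287. ]
 [263.1 286.8]]
boss [0.645999   0.10364436 0.11948986] [ 1.02027111 -3.26823896  5.        ]
boss [0.64600408 0.10505681 0.12148986] [ 1.02534349 -1.85578462  7.        ]
boss [0.64600915 0.10646927 0.12348986] [ 1.03041587 -0.44333028  9.        ]
195 [152 150 145 140  92  93  93  92  93  94  94  87 143 150 108 102 101 101
 100 101 102 104 102 102 104 101 101 102 138 156 152 147  86  81  83  86
  93  91  93 114 152 150]
200 [146 141 147 149  91  91  92  92  92  70 100 109 101 101 101  98  91  90
  91  91  91  90  91  90  91  94  99 101 105 101 141 153 155 128  59  81
  90  91  92 128 150 151]
205 [140 105 104 106 100  92  89  67  66  81 103  98  90  90  90  91  93  93
  94  95  94  94  93  94  94  89  92  91  91  93 101 108 146 154 120  58
  69  79  87 134 140 142]
210 [103 103 102 106 107  90  68  68  69 117  90  90  90  94 119 156 157 155
 156 154 154 155 156 154 154 157 128  94  91  90  88  89 102 152 154  76
  59  61  81 102 106 108]
215 [105 101 102 104 106 101  67  72  89  91  97 150 151 152 152 153 152 151
 150 151 154 156 155 153 154 156 155 154 153 152 121  88  87  90 149 101
  79  73 105 106 105 106]
220 [107 103 106 107 105 103  91  90 116 148 151 151 150 148 149 151 152 152
 153 153 152 150 151 153 156 155 153 154 155 155 154 154 137  89  87 102
 109  97  98 107 108 110]
```

Call:
play_rows([
  {"slide":[-1.5,4,8],"angular":[0,0,0],"claw":-1},
  {"slide":[0,0,8],"angular":[0,0,0],"claw":-1},
  {"slide":[0,0,7],"angular":[0,0,0],"claw":-1},
  {"slide":[0,0,0],"angular":[0,0,0],"claw":-1},
])

```text
time: 6.7
ee_pos: [0.6478, 0.105, 0.0882]
tcp_rot: [-179.8, 0.0, 89.6]
wrist_force: [-0.5, -0.3, -2.4]
opening: 0.0536
grasp_force: 32.6
```

```bash
python3 - <<'E'
from h import *
e,s,c,im=avg(4); print(e.round(4))
cv2.imwrite('pics/w5.png',im)
c2,i2=snap('scene','s5');c3,i3=snap('top','t5')
a=cv2.resize(im[140:300,180:340],(400,400),interpolation=cv2.INTER_CUBIC)
f=lambda i,x,y:cv2.cvtColor(cv2.resize(i[y:y+50,x:x+50],(400,400),interpolation=cv2.INTER_CUBIC),cv2.COLOR_RGB2BGR)
b=f(i2,280,170)
cv2.imwrite('pics/c5.png',np.hstack([a,b]))
E
```

```text
[6.485000e-01 1.052000e-01 9.000000e-02 1.800343e+02 5.800000e-03
 8.962340e+01]
```

View pics/c5.png

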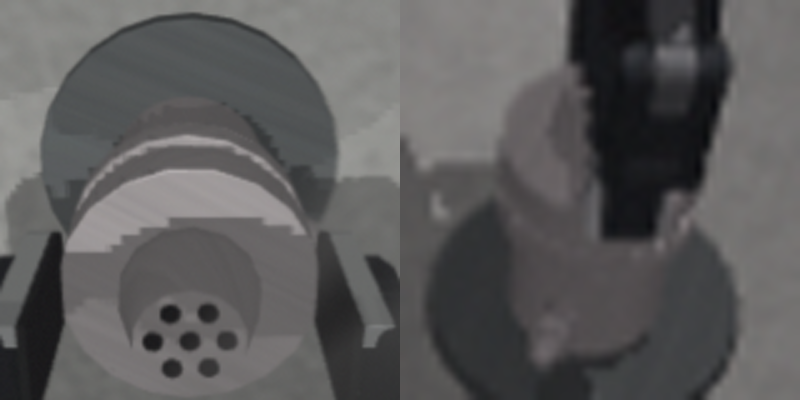

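```bash
cat > edge.py <<'E'
from h import *
import sys
c=info('wrist'); im=cv2.imread('pics/w5.png'); g=cv2.cvtColor(im,cv2.COLOR_BGR2GRAY).astype(float)
prof=g[180:225,248:263].mean(1); print(prof.round(0).astype(int))
for z,rows in ((.06,(193,194,195)),(.065,(198,199,200)),(.079,(206,207,208))):
    print(z,[ (onz(c,(255.4,r),z)[:2]-[0,.028]).round(4) for r in rows])
E
python3 edge.py
```

```text
[ 93  93  91  85  84  84  84  84  85  88  91  91  93 100 130 158 156 149
 115  94  91  92  92  93  94  94  97 119 165 158 155 155 155 154 154 154
 153 153 153 152 152 153 153 153 153]
0.06 [array([0.65  , 0.1034]), array([0.65  , 0.1028]), array([0.65  , 0.1022])]
0.065 [array([0.65  , 0.1023]), array([0.65  , 0.1017]), array([0.65  , 0.1011])]
0.079 [array([0.65  , 0.1032]), array([0.65  , 0.1027]), array([0.65  , 0.1022])]
```

Relative edge fit: disc centre y≈0.1024, seat y≈0.1029, x aligned, gap about 5 mm. Lowering.

Call:
play_rows([
  {"slide":[0.5,0,2],"angular":[0,0,0],"claw":-1},
  {"slide":[0,0,1.5],"angular":[0,0,0],"claw":-1},
  {"slide":[0,0,1],"angular":[0,0,0],"claw":-1},
  {"slide":[0,0,0],"angular":[0,0,0],"claw":-1},
  {"slide":[0,0,0],"angular":[0,0,0],"claw":-1},
])

```text
time: 7.5
ee_pos: [0.6486, 0.1057, 0.0857]
tcp_rot: [-180.0, 0.0, 89.6]
wrist_force: [-0.1, 0.0, -1.6]
opening: 0.0542
grasp_force: 32.6
```

Call:
play_rows([
  {"slide":[0,0,0.7],"angular":[0,0,0],"claw":-1},
  {"slide":[0,0,0],"angular":[0,0,0],"claw":-1},
  {"slide":[0,0,0],"angular":[0,0,0],"claw":-1},
])

```text
time: 7.8
ee_pos: [0.6487, 0.1057, 0.0853]
tcp_rot: [180.0, -0.0, 89.6]
wrist_force: [-0.6, 0.1, 0.4]
opening: 0.0536
grasp_force: 32.7
```

Contact just starting (expected z 0.085). A bit further, then release and rise.

Call:
play_rows([
  {"slide":[0,0,0.5],"angular":[0,0,0],"claw":-1},
  {"slide":[0,0,0],"angular":[0,0,0],"claw":-1},
  {"slide":[0,0,0],"angular":[0,0,0],"claw":0.6},
  {"slide":[0,0,0],"angular":[0,0,0],"claw":1},
  {"slide":[0,0,0],"angular":[0,0,0],"claw":1},
  {"slide":[0,0,0],"angular":[0,0,0],"claw":1},
])

```text
time: 8.4
ee_pos: [0.6486, 0.1057, 0.0844]
tcp_rot: [-180.0, 0.0, 89.6]
wrist_force: [0.9, 0.8, -0.3]
opening: 0.0854
grasp_force: 0.0
```

Call:
play_rows([
  {"slide":[0,0,-20],"angular":[0,0,0],"claw":1},
  {"slide":[0,0,-40],"angular":[0,0,0],"claw":1},
  {"slide":[0,0,-40],"angular":[0,0,0],"claw":1},
  {"slide":[-20,0,0],"angular":[0,0,0],"claw":1},
  {"slide":[-20,0,0],"angular":[0,0,0],"claw":1},
  {"slide":[0,0,0],"angular":[0,0,0],"claw":1},
  {"slide":[0,0,0],"angular":[0,0,0],"claw":1},
])

```text
time: 9.1
ee_pos: [0.6484, 0.0656, 0.1844]
tcp_rot: [-180.0, -0.0, 89.6]
wrist_force: [-0.4, 0.2, 0.0]
opening: 0.0854
grasp_force: 0.0
```

```bash
python3 - <<'E'
from h import *
e,s,c,im=avg(3); print(e.round(4)); cv2.imwrite('pics/w6.png',im)
print(proj(c,[.65,.103,.06]),proj(c,[.65,.103,.01]))
c2,i2=snap('scene','s6')
f=lambda i,x,y:cv2.cvtColor(cv2.resize(i[y:y+60,x:x+60],(380,380),interpolation=cv2.INTER_CUBIC),cv2.COLOR_RGB2BGR)
cv2.imwrite('pics/c6.png',np.hstack([cv2.resize(im[60:250,150:360],(420,380),interpolation=cv2.INTER_CUBIC),f(i2,275,170)]))
E
```

```text
[ 6.483000e-01  6.620000e-02  1.843000e-01  1.800281e+02 -9.900000e-03
  8.963770e+01]
[255.91428196 144.39324247] [255.84901618 135.82099358]
```

View pics/c6.png

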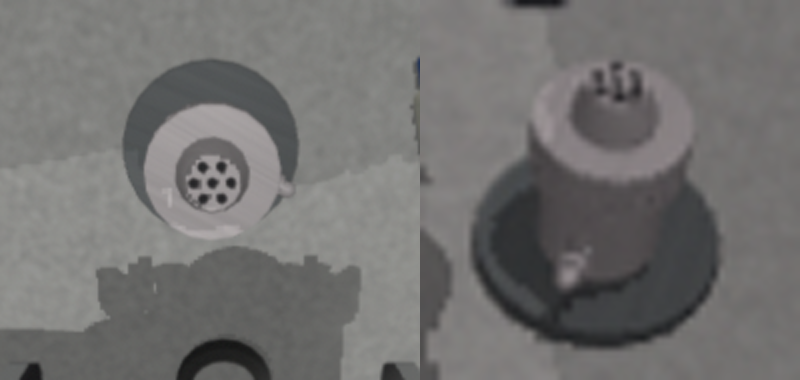

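Disc sits flat and concentric: rim and foot both at column ≈211 in the crop, side view aligned. Next the gasket.

Call:
play_rows([
  {"slide":[-40,0,0],"angular":[0,0,0.4],"claw":1},
  {"slide":[-45,0,0],"angular":[0,0,0],"claw":1},
  {"slide":[-45,0,0],"angular":[0,0,0],"claw":1},
  {"slide":[-45,0,0],"angular":[0,0,0],"claw":1},
  {"slide":[-33,0,10],"angular":[0,0,0],"claw":1},
  {"slide":[0,0,15],"angular":[0,0,0],"claw":1},
  {"slide":[0,0,0],"angular":[0,0,0],"claw":1},
  {"slide":[0,0,0],"angular":[0,0,0],"claw":1},
])

```text
time: 10.1
ee_pos: [0.6458, -0.1416, 0.1596]
tcp_rot: [-180.0, -0.0, 89.3]
wrist_force: [-0.6, 0.1, 1.3]
opening: 0.0855
grasp_force: 0.0
```

```bash
python3 - <<'E'
from h import *
e,s,c,im=avg(2); print(e.round(4)); cv2.imwrite('pics/w7.png',im)
s0=proj(c,[.651,-.127,.007]); print(s0)
for seed in [s0]:
    p,s,t=blob(im,s0,50,True,60); print(p,s,onz(c,p,.012))
E
```

```text
[ 6.46200e-01 -1.41300e-01  1.60400e-01  1.79962e+02  2.70000e-03
  8.92962e+01]
[259.41976178 162.37672415]
[262.2172699  160.12895584] [56.4 56.9] [ 0.65361652 -0.12365226  0.012     ]
```

View pics/w7.png

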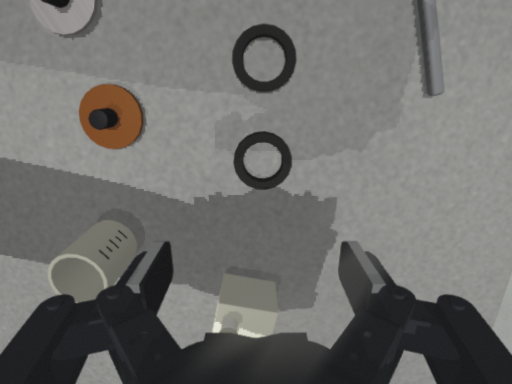

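Wrist view: target ring at (262,160), its look-alike at (264,57), nothing else near the jaws' path along x.

Call:
play_rows([
  {"slide":[19,9,10],"angular":[0,0,-0.7],"claw":1},
  {"slide":[0,0,40],"angular":[0,0,0],"claw":1},
  {"slide":[0,0,45],"angular":[0,0,0],"claw":1},
  {"slide":[0,0,28],"angular":[0,0,0],"claw":1},
  {"slide":[0,0,13],"angular":[0,0,0],"claw":1},
  {"slide":[0,0,0],"angular":[0,0,0],"claw":1},
  {"slide":[0,0,0],"angular":[0,0,0],"claw":1},
])

```text
time: 10.9
ee_pos: [0.6561, -0.1232, 0.0256]
tcp_rot: [179.9, 0.0, 90.0]
wrist_force: [0.2, -0.7, 0.2]
opening: 0.0854
grasp_force: 0.0
```

Call:
play_rows([
  {"slide":[0,0,0],"angular":[0,0,0],"claw":-1},
  {"slide":[0,0,0],"angular":[0,0,0],"claw":-1},
  {"slide":[0,0,0],"angular":[0,0,0],"claw":-1},
  {"slide":[0,0,0],"angular":[0,0,0],"claw":-1},
  {"slide":[0,0,0],"angular":[0,0,0],"claw":-1},
  {"slide":[0,0,0],"angular":[0,0,0],"claw":-1},
], squeeze=20)

```text
time: 11.5
ee_pos: [0.656, -0.1236, 0.0258]
tcp_rot: [179.8, 0.0, 89.9]
wrist_force: [-2.1, 0.6, 7.6]
opening: 0.0543
grasp_force: 19.7
```

Call:
play_rows([
  {"slide":[0,0,-10],"angular":[0,0,0],"claw":-1},
  {"slide":[0,0,-40],"angular":[0,0,0],"claw":-1},
  {"slide":[0,0,-45],"angular":[0,0,0],"claw":-1},
  {"slide":[0,0,-45],"angular":[0,0,0],"claw":-1},
  {"slide":[35,0,-25],"angular":[0,0,0],"claw":-1},
  {"slide":[45,-2.5,0],"angular":[0,0,0],"claw":-1},
  {"slide":[45,-2.5,0],"angular":[0,0,0],"claw":-1},
  {"slide":[45,-2.5,0],"angular":[0,0,0],"claw":-1},
])

```text
time: 12.3
ee_pos: [0.6477, 0.048, 0.19]
tcp_rot: [179.9, -0.0, 89.9]
wrist_force: [0.8, 0.0, -0.3]
opening: 0.054
grasp_force: 21.4
```

Call:
play_rows([
  {"slide":[40,0,0],"angular":[0,0,0],"claw":-1},
  {"slide":[20,0,20],"angular":[0,0,0],"claw":-1},
  {"slide":[0,0,25],"angular":[0,0,0],"claw":-1},
  {"slide":[0,0,15],"angular":[0,0,0],"claw":-1},
  {"slide":[0,0,0],"angular":[0,0,0],"claw":-1},
  {"slide":[0,0,0],"angular":[0,0,0],"claw":-1},
])

```text
time: 12.9
ee_pos: [0.6481, 0.106, 0.1295]
tcp_rot: [180.0, -0.0, 89.9]
wrist_force: [-0.2, -0.3, 0.4]
opening: 0.0543
grasp_force: 21.4
```

```bash
python3 - <<'E'
from h import *
e,s,c,im=avg(3); print(e.round(4)); cv2.imwrite('pics/w8.png',im)
c2,i2=snap('scene','s8')
f=lambda i,x,y:cv2.cvtColor(cv2.resize(i[y:y+60,x:x+60],(380,380),interpolation=cv2.INTER_CUBIC),cv2.COLOR_RGB2BGR)
cv2.imwrite('pics/c8.png',np.hstack([cv2.resize(im[120:310,150:360],(420,380),interpolation=cv2.INTER_CUBIC),f(i2,275,160)]))
E
```

```text
[ 6.485000e-01  1.061000e-01  1.302000e-01  1.798949e+02 -1.730000e-02
  8.987120e+01]
```

View pics/c8.png

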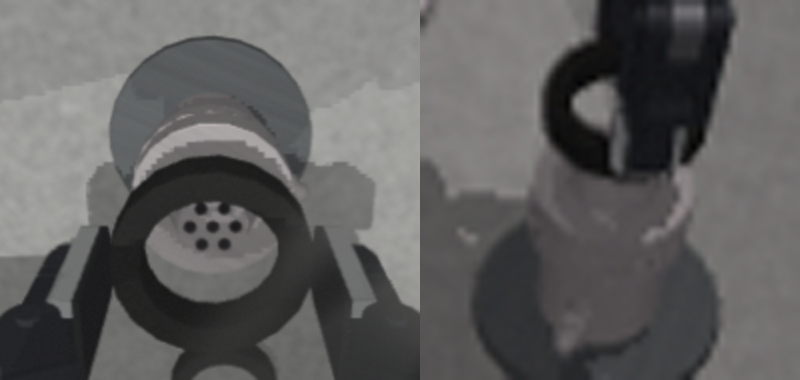

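```bash
python3 - <<'E'
from h import *
c=info('wrist'); e=bot.get_obs()['ee_pos']; im=cv2.imread('pics/w8.png'); g=cv2.cvtColor(im,cv2.COLOR_BGR2GRAY)
print(g[180:235,250:262].mean(1).astype(int)); print(g[265:300,250:262].mean(1).astype(int))
zt=e[2]-.0258+.014
for r in (195,197,198,200): print(r,onz(c,(255.4,r),zt)[1]-.028)
for r in (208,210,212,214): print('bore far',r,onz(c,(255.4,r),zt)[1]-.019)
for r in (230,233,235): print('boss',r,onz(c,(256.2,r),.092))
for r in (178,180,182,184): print('discfar',r,onz(c,(256,r),.074)[1]-.028)
E
```

```text
[101 121 174 167 166 166 166 165 164 159 131 111 108 108 108 108 105  88
  43  29  29  29  29  29  30  31  36  42  43  42  42  42  42  43  42  42
  42  43  42  42  52  80  83  71  65  69  85 107 122 122 110  84  73  71
  73]
[108 108 109 109 107  89  55  36  34  34  35  36  36  37  37  38  39  40
  41  43  45  46  46  46  47  47  47  47  48  48  48  47  48  48  49]
195 0.10996005822565982
197 0.10891357159799775
198 0.10838851445675335
200 0.10733473997538931
bore far 208 0.11206986462959272
bore far 210 0.11099092993384545
bore far 212 0.10990679778219849
bore far 214 0.1088174113230972
boss 230 [0.65008586 0.10579755 0.092     ]
boss 233 [0.65008342 0.10375544 0.092     ]
boss 235 [0.65008179 0.10238525 0.092     ]
discfar 178 0.10560271446248254
discfar 180 0.1042667018509747
discfar 182 0.10292481780235058
discfar 184 0.10157699994800459
```

Gasket x aligned with the boss; it is about 1 mm too far in +y. Correct and lower.

Call:
play_rows([
  {"slide":[-1.2,0,4],"angular":[0,0,0],"claw":-1},
  {"slide":[0,0,8],"angular":[0,0,0],"claw":-1},
  {"slide":[0,0,8],"angular":[0,0,0],"claw":-1},
  {"slide":[0,0,6],"angular":[0,0,0],"claw":-1},
  {"slide":[0,0,3],"angular":[0,0,0],"claw":-1},
  {"slide":[0,0,0],"angular":[0,0,0],"claw":-1},
  {"slide":[0,0,0],"angular":[0,0,0],"claw":-1},
])

```text
time: 13.8
ee_pos: [0.6476, 0.1054, 0.0999]
tcp_rot: [-180.0, 0.0, 89.9]
wrist_force: [-2.9, -1.0, 4.6]
opening: 0.0543
grasp_force: 22.0
```

Call:
play_rows([
  {"slide":[0,0,1],"angular":[0,0,0],"claw":-1},
  {"slide":[0,0,0],"angular":[0,0,0],"claw":-1},
  {"slide":[0,0,0],"angular":[0,0,0],"claw":-1},
])

```text
time: 14.1
ee_pos: [0.6476, 0.1054, 0.0998]
tcp_rot: [180.0, 0.0, 89.9]
wrist_force: [-5.3, -0.8, 10.3]
opening: 0.054
grasp_force: 22.7
```

Call:
play_rows([
  {"slide":[0,0,0],"angular":[0,0,0],"claw":0.6},
  {"slide":[0,0,0],"angular":[0,0,0],"claw":1},
  {"slide":[0,0,0],"angular":[0,0,0],"claw":1},
  {"slide":[0,0,0],"angular":[0,0,0],"claw":1},
])

```text
time: 14.5
ee_pos: [0.6479, 0.1054, 0.0982]
tcp_rot: [-180.0, 0.0, 89.9]
wrist_force: [0.7, -1.0, -0.2]
opening: 0.0851
grasp_force: 0.0
```

Call:
play_rows([
  {"slide":[0,0,-15],"angular":[0,0,0],"claw":1},
  {"slide":[0,0,-40],"angular":[0,0,0],"claw":1},
  {"slide":[0,0,-40],"angular":[0,0,0],"claw":1},
  {"slide":[-20,0,0],"angular":[0,0,0],"claw":1},
  {"slide":[-20,0,0],"angular":[0,0,0],"claw":1},
  {"slide":[0,0,0],"angular":[0,0,0],"claw":1},
  {"slide":[0,0,0],"angular":[0,0,0],"claw":1},
])

```text
time: 15.2
ee_pos: [0.6479, 0.0653, 0.1944]
tcp_rot: [180.0, -0.0, 89.9]
wrist_force: [-0.5, -0.1, -0.5]
opening: 0.0855
grasp_force: 0.0
```

```bash
python3 - <<'E'
from h import *
e,s,c,im=avg(3); print(e.round(4)); cv2.imwrite('pics/w9.png',im)
c2,i2=snap('scene','s9')
p,s,t=blob(im,proj(c,[.65,.103,.088]),60,True,60); print('gasket',p,s,onz(c,p,.088))
print('foot',proj(c,[.65,.103,.01]))
f=lambda i,x,y:cv2.cvtColor(cv2.resize(i[y:y+60,x:x+60],(380,380),interpolation=cv2.INTER_CUBIC),cv2.COLOR_RGB2BGR)
cv2.imwrite('pics/c9.png',np.hstack([cv2.resize(im[60:250,150:360],(420,380),interpolation=cv2.INTER_CUBIC),f(i2,275,160)]))
E
```

```text
[ 6.478000e-01  6.590000e-02  1.939000e-01  1.799914e+02 -1.240000e-02
  8.993760e+01]
gasket [254.84976959 144.79459381] [68.1 68.5] [0.64857469 0.1056026  0.088     ]
foot [256.32537226 134.19698524]
```

View pics/c9.png

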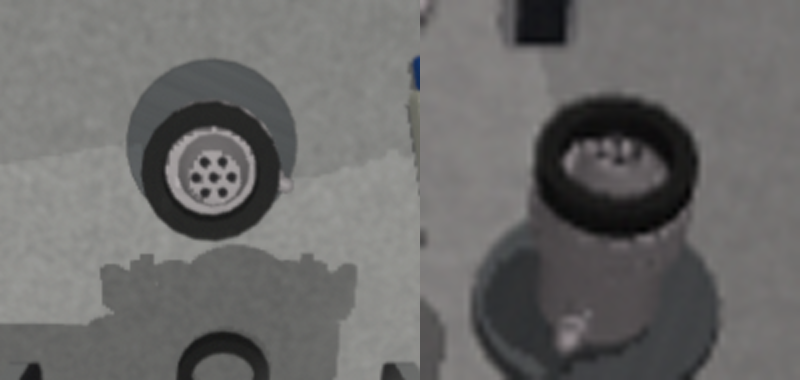

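Ring is flat round the boss, but seems offset slightly (-x,+y). I measure the bore and holes precisely.

```bash
python3 - <<'E'
from h import *
c=info('wrist'); im=cv2.imread('pics/w9.png'); g=cv2.cvtColor(im,cv2.COLOR_BGR2GRAY)
m=(g<62).astype(np.uint8); m[:100]=0;m[190:]=0;m[:,:210]=0;m[:,300:]=0
n,l,st,k=cv2.connectedComponentsWithStats(m)
i=1+np.argmax(st[1:,4]); ring=(l==i).astype(np.uint8)
cs,h=cv2.findContours(ring,cv2.RETR_CCOMP,cv2.CHAIN_APPROX_NONE)
for q,hh in zip(cs,h[0]):
    if len(q)>40: e=cv2.fitEllipse(q); print('hole' if hh[3]>=0 else 'outer',e, onz(c,e[0],.088))
K=[k[j] for j in range(1,n) if j!=i and 2<st[j,4]<60]; print(np.round(K,1)); 
K=np.array([q for q in K if np.hypot(*(q-[257,148]))<15]); b=K.mean(0); print(len(K),'boss',b,onz(c,b,.092))
print(g[100:125,254:259].mean(1).astype(int)); print(g[146,205:300])
E
```

```text
outer ((254.83258056640625, 144.9780731201172), (67.42241668701172, 68.08352661132812), 119.1119384765625) [0.64837642 0.10596549 0.088     ]
hole ((254.95181274414062, 144.7256317138672), (45.579288482666016, 46.99519729614258), 90.91658020019531) [0.64847059 0.10616592 0.088     ]
[[251.8 140.5]
 [260.9 140.3]
 [247.5 148.5]
 [256.3 148.3]
 [265.  148. ]
 [252.  156. ]
 [260.9 155.9]]
7 boss [256.33769841 148.21547619] [0.64955151 0.10413994 0.092     ]
[ 87  88  89  88  88  87  86  86  86  87  74  47  37  38  38  39  39  39
  38  38  38  38  48  90 126]
[142 143 142 142 142 144 147 149 150 147 123  94  94  94  91  68  42  40
  39  39  38  38  38  39  37  36  32  72 146 156 157 157 157 148 104  94
  93  98 105 124 138 116  96  97 128 152 154 157 155 140 107  84  98 131
 152 155 157 155 140 108  83  90 120 150 147 105  92  90  96 124 150 143
  99  47  31  37  38  39  39  37  38  37  38  40  66 106 106  84  81  82
  93 117 125 126 127]
```

Ring is off the boss by (-1.1, +2.0) mm. I'll regrip, lift 2 mm, shift and set down.

Call:
play_rows([
  {"slide":[20,0,0],"angular":[0,0,0],"claw":1},
  {"slide":[20,0,0],"angular":[0,0,0],"claw":1},
  {"slide":[0,0,30],"angular":[0,0,0],"claw":1},
  {"slide":[0,0,30],"angular":[0,0,0],"claw":1},
  {"slide":[0,0,20],"angular":[0,0,0],"claw":1},
  {"slide":[0,0,13],"angular":[0,0,0],"claw":1},
  {"slide":[0,0,0],"angular":[0,0,0],"claw":1},
  {"slide":[0,0,0],"angular":[0,0,0],"claw":1},
])

```text
time: 16.2
ee_pos: [0.6481, 0.1056, 0.1014]
tcp_rot: [180.0, -0.0, 89.9]
wrist_force: [-0.3, 0.7, 1.0]
opening: 0.0852
grasp_force: 0.0
```

Call:
play_rows([
  {"slide":[0,0,0],"angular":[0,0,0],"claw":-1},
  {"slide":[0,0,0],"angular":[0,0,0],"claw":-1},
  {"slide":[0,0,0],"angular":[0,0,0],"claw":-1},
  {"slide":[0,0,0],"angular":[0,0,0],"claw":-1},
  {"slide":[0,0,0],"angular":[0,0,0],"claw":-1},
  {"slide":[0,0,-2],"angular":[0,0,0],"claw":-1},
  {"slide":[-2,1.1,0],"angular":[0,0,0],"claw":-1},
  {"slide":[0,0,0],"angular":[0,0,0],"claw":-1},
])

```text
time: 17.0
ee_pos: [0.6492, 0.1037, 0.1045]
tcp_rot: [179.9, -0.1, 89.9]
wrist_force: [-4.7, 1.4, 10.0]
opening: 0.0337
grasp_force: 19.8
```

Call:
play_rows([
  {"slide":[0,0,0],"angular":[0,0,0],"claw":-1},
  {"slide":[0,0,1],"angular":[0,0,0],"claw":-1},
  {"slide":[0,0,1],"angular":[0,0,0],"claw":-1},
  {"slide":[0,0,0.5],"angular":[0,0,0],"claw":-1},
  {"slide":[0,0,0],"angular":[0,0,0],"claw":-1},
  {"slide":[0,0,0],"angular":[0,0,0],"claw":-1},
])

```text
time: 17.6
ee_pos: [0.6492, 0.1039, 0.1041]
tcp_rot: [179.8, -0.1, 89.9]
wrist_force: [-10.1, 0.6, 20.7]
opening: 0.0336
grasp_force: 21.7
```

Call:
play_rows([
  {"slide":[0,0,0],"angular":[0,0,0],"claw":0.6},
  {"slide":[0,0,0],"angular":[0,0,0],"claw":1},
  {"slide":[0,0,0],"angular":[0,0,0],"claw":1},
  {"slide":[0,0,0],"angular":[0,0,0],"claw":1},
])

```text
time: 18.0
ee_pos: [0.649, 0.1033, 0.0997]
tcp_rot: [-180.0, 0.0, 89.9]
wrist_force: [-0.4, 0.1, 0.6]
opening: 0.0856
grasp_force: 0.0
```

Call:
play_rows([
  {"slide":[0,0,-15],"angular":[0,0,0],"claw":1},
  {"slide":[0,0,-40],"angular":[0,0,0],"claw":1},
  {"slide":[0,0,-40],"angular":[0,0,0],"claw":1},
  {"slide":[-20,0,0],"angular":[0,0,0],"claw":1},
  {"slide":[-18,0,0],"angular":[0,0,0],"claw":1},
  {"slide":[0,0,0],"angular":[0,0,0],"claw":1},
  {"slide":[0,0,0],"angular":[0,0,0],"claw":1},
])

```text
time: 18.7
ee_pos: [0.6486, 0.0647, 0.1943]
tcp_rot: [-179.9, 0.0, 89.8]
wrist_force: [-0.1, 0.5, 0.4]
opening: 0.0855
grasp_force: 0.0
```

```bash
cat > ring.py <<'E'
from h import *
e,s,c,im=avg(3); print(e.round(4)); cv2.imwrite('pics/w10.png',im); g=cv2.cvtColor(im,cv2.COLOR_BGR2GRAY)
m=(g<62).astype(np.uint8); m[:100]=0;m[190:]=0;m[:,:210]=0;m[:,300:]=0
n,l,st,k=cv2.connectedComponentsWithStats(m)
i=1+np.argmax(st[1:,4]); ring=(l==i).astype(np.uint8)
cs,h=cv2.findContours(ring,cv2.RETR_CCOMP,cv2.CHAIN_APPROX_NONE)
for q,hh in zip(cs,h[0]):
    if len(q)>40: f=cv2.fitEllipse(q); print('hole' if hh[3]>=0 else 'outer',f, onz(c,f[0],.088))
K=np.array([k[j] for j in range(1,n) if j!=i and 2<st[j,4]<60 and np.hypot(*(k[j]-[257,148]))<18]); b=K.mean(0); print(len(K),'boss',b,onz(c,b,.092))
E
python3 ring.py
```

```text
[ 6.486000e-01  6.550000e-02  1.943000e-01  1.800825e+02 -2.600000e-03
  8.991170e+01]
outer ((274.398681640625, 144.5424346923828), (56.12677764892578, 64.55056762695312), 2.917564868927002) [0.66459499 0.10519589 0.088     ]
4 boss [268.00681818 146.125     ] [0.65939077 0.10466472 0.092     ]
```

The jaws closed to 34 mm: the grip slipped off the ring. Look before anything else.

```bash
python3 - <<'E'
from h import *
im=cv2.imread('pics/w10.png'); c2,i2=snap('scene','s10')
f=lambda i,x,y:cv2.cvtColor(cv2.resize(i[y:y+60,x:x+60],(380,380),interpolation=cv2.INTER_CUBIC),cv2.COLOR_RGB2BGR)
cv2.imwrite('pics/c10.png',np.hstack([cv2.resize(im[60:250,150:360],(420,380),interpolation=cv2.INTER_CUBIC),f(i2,275,160)]))
E
```

```text
(no output)
```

View pics/c10.png

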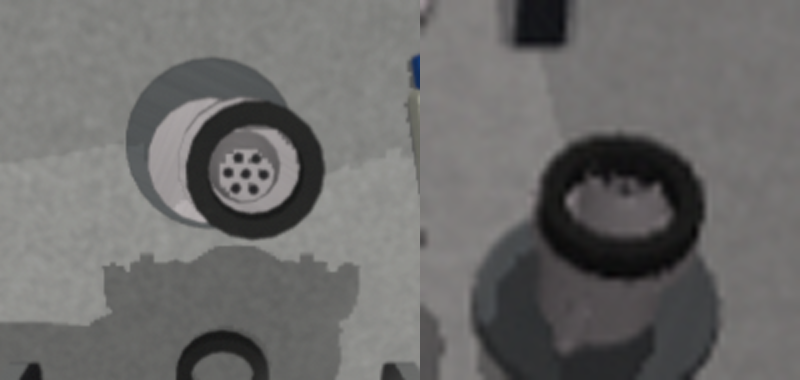

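Left: ring and disc both got pushed +x about 13 mm on the seat (holes now at image ≈(273,146)), still flat. The fingertips at 56 mm opening only reach about 13 mm below the TCP, so I must grip lower. I'll measure, then regrip disc and ring together, which centres both on the jaws.

```bash
python3 - <<'E'
from h import *
c=info('wrist'); im=cv2.imread('pics/w10.png'); g=cv2.cvtColor(im,cv2.COLOR_BGR2GRAY); print(bot.get_obs()['ee_pos'])
m=(g<62).astype(np.uint8); m[:100]=0;m[190:]=0;m[:,:210]=0;m[:,330:]=0
n,l,st,k=cv2.connectedComponentsWithStats(m); i=1+np.argmax(st[1:,4])
cs,h=cv2.findContours((l==i).astype(np.uint8),cv2.RETR_CCOMP,cv2.CHAIN_APPROX_NONE)
for q,hh in zip(cs,h[0]):
    if len(q)>40: f=cv2.fitEllipse(q); print('hole' if hh[3]>=0 else 'outer',f, onz(c,f[0],.088))
K=np.array([k[j] for j in range(1,n) if j!=i and 2<st[j,4]<60 and np.hypot(*(k[j]-[273,147]))<18]); b=K.mean(0); print(len(K),'boss',b,onz(c,b,.092))
# seat: left edge
d=im.astype(int); mm=((d[...,2]-d[...,1]>=4)*1).astype(np.uint8); print(np.where(mm[140,200:300])[0][:3]+200)
E
```

```text
[0.64876488 0.06576995 0.19454964]
outer ((277.0061340332031, 144.52813720703125), (66.7170639038086, 67.79131317138672), 39.40532684326172) [0.66679685 0.10582922 0.088     ]
hole ((276.6260986328125, 144.14346313476562), (45.11316680908203, 47.33993148803711), 59.50249099731445) [0.66648981 0.10613558 0.088     ]
7 boss [272.36580087 146.37301587] [0.66291916 0.10508453 0.092     ]
[225 226 227]
```

Call:
play_rows([
  {"slide":[20,8,0],"angular":[0,0,0],"claw":1},
  {"slide":[21,7,0],"angular":[0,0,0],"claw":1},
  {"slide":[0,0,30],"angular":[0,0,0],"claw":1},
  {"slide":[0,0,35],"angular":[0,0,0],"claw":1},
  {"slide":[0,0,30],"angular":[0,0,0],"claw":1},
  {"slide":[0,0,22],"angular":[0,0,0],"claw":1},
  {"slide":[0,0,0],"angular":[0,0,0],"claw":1},
  {"slide":[0,0,0],"angular":[0,0,0],"claw":1},
])

```text
time: 19.7
ee_pos: [0.6639, 0.1067, 0.0784]
tcp_rot: [-180.0, 0.0, 89.9]
wrist_force: [0.7, 0.4, 0.9]
opening: 0.0853
grasp_force: 0.0
```

Call:
play_rows([
  {"slide":[0,0,0],"angular":[0,0,0],"claw":-1},
  {"slide":[0,0,0],"angular":[0,0,0],"claw":-1},
  {"slide":[0,0,0],"angular":[0,0,0],"claw":-1},
  {"slide":[0,0,0],"angular":[0,0,0],"claw":-1},
  {"slide":[0,0,0],"angular":[0,0,0],"claw":-1},
  {"slide":[0,0,0],"angular":[0,0,0],"claw":-1},
], squeeze=30)

```text
time: 20.3
ee_pos: [0.6645, 0.1065, 0.0801]
tcp_rot: [179.9, -0.0, 89.9]
wrist_force: [-2.4, 0.8, 5.9]
opening: 0.0545
grasp_force: 30.9
```

Call:
play_rows([
  {"slide":[0,0,-4],"angular":[0,0,0],"claw":-1},
  {"slide":[0,0,-2],"angular":[0,0,0],"claw":-1},
  {"slide":[-0.5,-8,0],"angular":[0,0,0],"claw":-1},
  {"slide":[-0.5,-7.5,0],"angular":[0,0,0],"claw":-1},
  {"slide":[0,0,0],"angular":[0,0,0],"claw":-1},
  {"slide":[0,0,0],"angular":[0,0,0],"claw":-1},
])

```text
time: 20.9
ee_pos: [0.6482, 0.1054, 0.0841]
tcp_rot: [180.0, 0.0, 89.9]
wrist_force: [0.4, 0.7, -1.8]
opening: 0.0547
grasp_force: 32.2
```

```bash
python3 - <<'E'
from h import *
e,s,c,im=avg(4); print(e.round(4),bot.get_obs()['wrist_force'],bot.get_obs()['opening']); cv2.imwrite('pics/w11.png',im)
c2,i2=snap('scene','s11')
f=lambda i,x,y:cv2.cvtColor(cv2.resize(i[y:y+60,x:x+60],(380,380),interpolation=cv2.INTER_CUBIC),cv2.COLOR_RGB2BGR)
cv2.imwrite('pics/c11.png',np.hstack([cv2.resize(im[120:310,150:360],(420,380),interpolation=cv2.INTER_CUBIC),f(i2,275,160)]))
g=cv2.cvtColor(im,cv2.COLOR_BGR2GRAY); print(g[170:230,250:262].mean(1).astype(int))
E
```

```text
[6.485000e-01 1.054000e-01 8.410000e-02 1.799934e+02 8.000000e-04
 8.992250e+01] [-0.03676146 -0.38315017 -2.09941945] 0.05455290405523712
[ 93  93  92  92  91  91  91  90  90  90  91  97 101 101 101  98  92  92
  91  92  92  92  94  99  99 100 102 114 154 149 140 133 110 100 100 100
 100 100 101 103 106 130 173 149  64  30  30  30  30  30  29  30  30  30
  31  37  43  44  43  44]
```

View pics/c11.png

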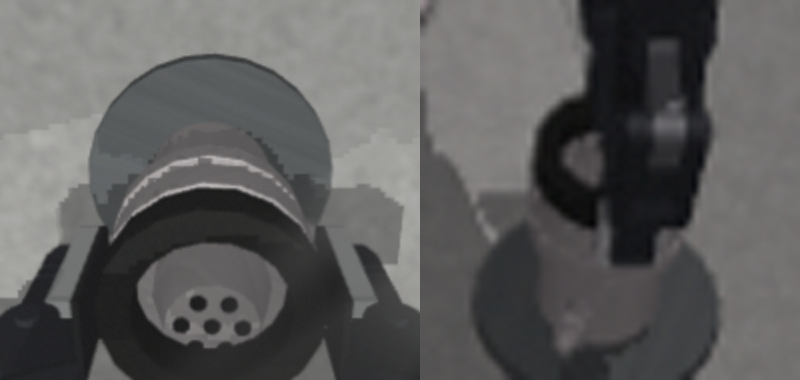

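Both are held together, and the seat's rim shows clear below. Work out the y positions.

```bash
python3 - <<'E'
from h import *
c=info('wrist')
f=lambda r,z:(onz(c,(255.7,r),z)[1]-.028).round(4)
print('seat',f(197.3,.06)); 
for u in (.064,.065,.066): print(u,'disc bot',f(202,u),'disc top',f(211.2,u+.014),'ring bot',f(213.9,u+.014),'ring top',f(225,u+.028))
E
```

```text
seat 0.1035
0.064 disc bot 0.1023 disc top 0.103 ring bot 0.1016 ring top 0.1025
0.065 disc bot 0.1027 disc top 0.1034 ring bot 0.102 ring top 0.1029
0.066 disc bot 0.1031 disc top 0.1039 ring bot 0.1025 ring top 0.1034
```

All within 1 mm. Nudge +0.5 mm in y and lower.

Call:
play_rows([
  {"slide":[0.5,0,2],"angular":[0,0,0],"claw":-1},
  {"slide":[0,0,1.5],"angular":[0,0,0],"claw":-1},
  {"slide":[0,0,1],"angular":[0,0,0],"claw":-1},
  {"slide":[0,0,0.5],"angular":[0,0,0],"claw":-1},
  {"slide":[0,0,0],"angular":[0,0,0],"claw":-1},
  {"slide":[0,0,0],"angular":[0,0,0],"claw":-1},
])

```text
time: 21.75
ee_pos: [0.6485, 0.1059, 0.0801]
tcp_rot: [180.0, -0.0, 89.9]
wrist_force: [-3.1, -0.8, 5.8]
opening: 0.0545
grasp_force: 32.9
```

Call:
play_rows([
  {"slide":[0,0,0.5],"angular":[0,0,0],"claw":-1},
  {"slide":[0,0,0],"angular":[0,0,0],"claw":-1},
  {"slide":[0,0,0],"angular":[0,0,0],"claw":-1},
])

```text
time: 22.05
ee_pos: [0.6486, 0.1059, 0.0801]
tcp_rot: [179.9, -0.0, 89.9]
wrist_force: [-4.4, -1.4, 8.2]
opening: 0.0548
grasp_force: 33.2
```

Call:
play_rows([
  {"slide":[0,0,0],"angular":[0,0,0],"claw":0.6},
  {"slide":[0,0,0],"angular":[0,0,0],"claw":1},
  {"slide":[0,0,0],"angular":[0,0,0],"claw":1},
  {"slide":[0,0,0],"angular":[0,0,0],"claw":1},
])

```text
time: 22.45
ee_pos: [0.6485, 0.1059, 0.0784]
tcp_rot: [-180.0, 0.0, 89.9]
wrist_force: [0.8, -0.1, 0.1]
opening: 0.0856
grasp_force: 0.0
```

Call:
play_rows([
  {"slide":[0,0,-25],"angular":[0,0,0],"claw":1},
  {"slide":[0,0,-45],"angular":[0,0,0],"claw":1},
  {"slide":[0,0,-45],"angular":[0,0,0],"claw":1},
  {"slide":[-20,0,0],"angular":[0,0,0],"claw":1},
  {"slide":[-20,0,0],"angular":[0,0,0],"claw":1},
  {"slide":[0,0,0],"angular":[0,0,0],"claw":1},
  {"slide":[0,0,0],"angular":[0,0,0],"claw":1},
])

```text
time: 23.15
ee_pos: [0.6484, 0.0658, 0.1933]
tcp_rot: [-180.0, -0.0, 89.9]
wrist_force: [0.2, 0.2, -0.4]
opening: 0.0856
grasp_force: 0.0
```

```bash
python3 ring.py; python3 - <<'E'
from h import *
c,im=snap('scene','s12'); i=load('s12')[1]; c=load('s12')[0]
g=cv2.cvtColor(i,cv2.COLOR_BGR2GRAY)
p,s,t=blob(i,(305,186),22,True,60); print('scene ring',p,s,onz(c,p,.081))
E
```

```text
[ 6.484000e-01  6.640000e-02  1.932000e-01  1.800307e+02 -9.000000e-03
  8.993820e+01]
outer ((255.6575164794922, 146.00424194335938), (67.63397216796875, 68.3448715209961), 80.44194030761719) [0.64963517 0.10526415 0.088     ]
hole ((255.7248992919922, 145.7433319091797), (45.70070266723633, 47.120155334472656), 94.48504638671875) [0.64968851 0.10547141 0.088     ]
7 boss [255.60995671 148.86717172] [0.64959467 0.10374593 0.092     ]
scene ring [305.23973465 186.68592262] [22.6 25.8] [0.6483973  0.10370824 0.081     ]
```

Ring concentric with boss (x within 0.1 mm, y within about 1 mm). Now the funnel.

Call:
play_rows([
  {"slide":[-43,-23,-5],"angular":[0,0,0],"claw":1},
  {"slide":[-43,-23,-5],"angular":[0,0,0],"claw":1},
  {"slide":[-43,-23,-5],"angular":[0,0,0],"claw":1},
  {"slide":[-43,-23,-5],"angular":[0,0,0],"claw":1},
  {"slide":[-43,-23,-5],"angular":[0,0,0],"claw":1},
  {"slide":[-43,-23,0],"angular":[0,0,0],"claw":1},
  {"slide":[-43,-23,0],"angular":[0,0,0],"claw":1},
  {"slide":[0,0,0],"angular":[0,0,0],"claw":1},
])

```text
time: 24.15
ee_pos: [0.4848, -0.2386, 0.2188]
tcp_rot: [-180.0, 0.1, 89.7]
wrist_force: [0.9, 0.4, 0.4]
opening: 0.0854
grasp_force: 0.0
```

```bash
python3 - <<'E'
from h import *
e,s,c,im=avg(3); print(e.round(4)); cv2.imwrite('pics/w13.png',im)
s0=proj(c,[.488,-.216,.07]); print(s0,proj(c,[.488,-.216,0]))
hs=cv2.cvtColor(im,cv2.COLOR_BGR2GRAY)
d=im.astype(int); m=((hs>165)).astype(np.uint8); x,y=map(int,s0); m2=np.zeros_like(m); m2[max(0,y-70):y+70,x-70:x+70]=m[max(0,y-70):y+70,x-70:x+70]
n,l,st,k=cv2.connectedComponentsWithStats(m2); i=1+np.argmax(st[1:,4]); print(st[i])
cv2.imwrite('pics/c13.png',np.hstack([im[:280,100:420],cv2.cvtColor((l==i).astype(np.uint8)*255,cv2.COLOR_GRAY2BGR)[:280,100:420]]))
E
```

```text
[ 4.866000e-01 -2.356000e-01  2.187000e-01  1.799876e+02 -3.600000e-03
  8.980750e+01]
[256.48902115 156.6750152 ] [256.27123885 143.88989147]
[226 129  59  57 569]
```

View pics/c13.png

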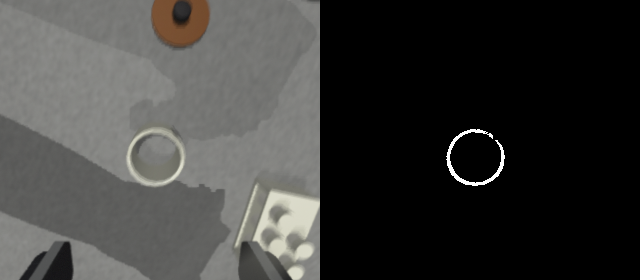

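The ring-shaped rim is found at (255.5,157.5), 59 px across, which gives a depth of 0.28 m and matches the 70 mm height. No more pictures to view from here (my view budget is used up). I work from numbers only.

Call:
play_rows([
  {"slide":[21,1.5,10],"angular":[0,0,0],"claw":1},
  {"slide":[0,0,35],"angular":[0,0,0],"claw":1},
  {"slide":[0,0,0],"angular":[0,0,0],"claw":1},
  {"slide":[0,0,0],"angular":[0,0,0],"claw":1},
])

```text
time: 24.7
ee_pos: [0.4888, -0.2127, 0.1737]
tcp_rot: [-179.9, -0.0, 90.0]
wrist_force: [0.7, -0.1, 0.8]
opening: 0.0852
grasp_force: 0.0
```

```bash
python3 - <<'E'
from h import *
e,s,c,im=avg(3); print(e.round(4)); cv2.imwrite('pics/w14.png',im)
x,y=map(int,proj(c,[.487,-.217,.07])); g=cv2.cvtColor(im,cv2.COLOR_BGR2GRAY); m=np.zeros_like(g); w=55
m[y-w:y+w,x-w:x+w]=(g>165)[y-w:y+w,x-w:x+w]
n,l,st,k=cv2.connectedComponentsWithStats(m); i=1+np.argmax(st[1:,4]); q=cv2.findContours((l==i).astype(np.uint8),cv2.RETR_EXTERNAL,cv2.CHAIN_APPROX_NONE)[0][0]
f=cv2.fitEllipse(cv2.convexHull(q)); print(st[i],f,onz(c,f[0],.07))
c1=None
E
```

```text
[ 4.893000e-01 -2.136000e-01  1.750000e-01  1.799293e+02  3.100000e-02
  8.997590e+01]
[219 166  66  39 430] ((251.28515625, 193.43028259277344), (56.099754333496094, 65.1534194946289), 91.36215209960938) [ 0.4867662 -0.213484   0.07     ]
```

Call:
play_rows([
  {"slide":[-1,-1,20],"angular":[0,0,0],"claw":1},
  {"slide":[0,0,40],"angular":[0,0,0],"claw":1},
  {"slide":[0,0,40],"angular":[0,0,0],"claw":1},
  {"slide":[0,0,20],"angular":[0,0,0],"claw":1},
  {"slide":[0,0,10],"angular":[0,0,0],"claw":1},
  {"slide":[0,0,0],"angular":[0,0,0],"claw":1},
  {"slide":[0,0,0],"angular":[0,0,0],"claw":1},
])

```text
time: 25.55
ee_pos: [0.4885, -0.2153, 0.0453]
tcp_rot: [179.9, 0.0, 89.9]
wrist_force: [0.4, -0.3, 0.7]
opening: 0.0855
grasp_force: 0.0
```

Call:
play_rows([
  {"slide":[0,0,0],"angular":[0,0,0],"claw":-1},
  {"slide":[0,0,0],"angular":[0,0,0],"claw":-1},
  {"slide":[0,0,0],"angular":[0,0,0],"claw":-1},
  {"slide":[0,0,0],"angular":[0,0,0],"claw":-1},
  {"slide":[0,0,0],"angular":[0,0,0],"claw":-1},
  {"slide":[0,0,0],"angular":[0,0,0],"claw":-1},
], squeeze=30)

```text
time: 26.15
ee_pos: [0.4881, -0.2152, 0.045]
tcp_rot: [179.9, 0.0, 89.9]
wrist_force: [-2.3, 0.7, 5.2]
opening: 0.055
grasp_force: 31.2
```

Call:
play_rows([
  {"slide":[0,0,-10],"angular":[0,0,0],"claw":-1},
  {"slide":[0,0,-30],"angular":[0,0,0],"claw":-1},
  {"slide":[0,0,-45],"angular":[0,0,0],"claw":-1},
  {"slide":[0,0,-45],"angular":[0,0,0],"claw":-1},
  {"slide":[0,0,-30],"angular":[0,0,0],"claw":-1},
  {"slide":[25,12,0],"angular":[0,0,0],"claw":-1},
  {"slide":[40,20,0],"angular":[0,0,0],"claw":-1},
  {"slide":[40,20,0],"angular":[0,0,0],"claw":-1},
])

```text
time: 26.95
ee_pos: [0.5402, -0.1092, 0.2049]
tcp_rot: [179.9, 0.0, 89.8]
wrist_force: [0.4, -1.3, -0.5]
opening: 0.0548
grasp_force: 32.3
```

Call:
play_rows([
  {"slide":[40,20,0],"angular":[0,0,0],"claw":-1},
  {"slide":[40,20,0],"angular":[0,0,0],"claw":-1},
  {"slide":[40,20,0],"angular":[0,0,0],"claw":-1},
  {"slide":[40,20,0],"angular":[0,0,0],"claw":-1},
  {"slide":[30,15,0],"angular":[0,0,0],"claw":-1},
  {"slide":[20,10,0],"angular":[0,0,0],"claw":-1},
  {"slide":[0,0,0],"angular":[0,0,0],"claw":-1},
  {"slide":[0,0,0],"angular":[0,0,0],"claw":-1},
])

```text
time: 27.75
ee_pos: [0.6449, 0.1001, 0.2037]
tcp_rot: [-180.0, 0.0, 90.0]
wrist_force: [-0.3, -0.8, -0.9]
opening: 0.055
grasp_force: 32.3
```

Call:
play_rows([
  {"slide":[6,3.5,10],"angular":[0,0,0],"claw":-1},
  {"slide":[0,0,20],"angular":[0,0,0],"claw":-1},
  {"slide":[0,0,15],"angular":[0,0,0],"claw":-1},
  {"slide":[0,0,10],"angular":[0,0,0],"claw":-1},
  {"slide":[0,0,0],"angular":[0,0,0],"claw":-1},
  {"slide":[0,0,0],"angular":[0,0,0],"claw":-1},
])

```text
time: 28.35
ee_pos: [0.6485, 0.1055, 0.1491]
tcp_rot: [180.0, -0.0, 89.9]
wrist_force: [0.6, -0.8, -0.1]
opening: 0.0549
grasp_force: 32.3
```

```bash
python3 - <<'E'
from h import *
e,s,c,im=avg(4); print(e.round(4),bot.get_obs()['wrist_force']); cv2.imwrite('pics/w15.png',im)
g=cv2.cvtColor(im,cv2.COLOR_BGR2GRAY)
for X in ([e[0],.1035+.028,.088],[e[0],.1035+.028,e[2]-.045],[e[0],.1035+.028,e[2]+.025],[e[0],.1035-.028,e[2]+.025]): print(proj(c,X).round(1))
print(list(enumerate(g[130:300,250:262].mean(1).astype(int),130))[::1])
u=e[2]-.045
for r in (200,210,220,230,240): print(r,'top',onz(c,(256,r),u+.07)[1]-.028, r-20,'bot',onz(c,(256,r-20),u)[1]-.028,'ring',onz(c,(256,r-30),.088)[1]-.028)
for r in (215,225,235): print(r,g[r,180:330:2])
E
```

```text
[ 6.489000e-01  1.058000e-01  1.496000e-01  1.799191e+02 -1.290000e-02
  8.990990e+01] [0.50877256 0.48849952 0.04847353]
[253.8 178. ]
[253.7 185.8]
[252.9 242.9]
[253.5 353.5]
[(130, np.int64(126)), (131, np.int64(126)), (132, np.int64(126)), (133, np.int64(123)), (134, np.int64(97)), (135, np.int64(64)), (136, np.int64(74)), (137, np.int64(82)), (138, np.int64(83)), (139, np.int64(83)), (140, np.int64(83)), (141, np.int64(82)), (142, np.int64(81)), (143, np.int64(81)), (144, np.int64(81)), (145, np.int64(81)), (146, np.int64(81)), (147, np.int64(82)), (148, np.int64(82)), (149, np.int64(83)), (150, np.int64(83)), (151, np.int64(83)), (152, np.int64(82)), (153, np.int64(82)), (154, np.int64(81)), (155, np.int64(81)), (156, np.int64(80)), (157, np.int64(80)), (158, np.int64(79)), (159, np.int64(80)), (160, np.int64(81)), (161, np.int64(86)), (162, np.int64(87)), (163, np.int64(81)), (164, np.int64(80)), (165, np.int64(82)), (166, np.int64(86)), (167, np.int64(88)), (168, np.int64(90)), (169, np.int64(87)), (170, np.int64(88)), (171, np.int64(90)), (172, np.int64(101)), (173, np.int6
[... 3393 characters left out ...]
18  76  49  78  55  99 100 101 100 102 104 105 105 106 106 106 106
 107 107 106]
225 [142 143 139 136 134 132 135 140 140 138 106  97  99 100  99 111 119 122
 124 124 124 126 126 126 127 128 127 129 129 128 128 129 128 129 129 128
 129 128 128 127 127 128 127 126 126 127 127 126 125 125 124 124 123 122
 122 120 120 114  96  67 103 103 103 104 106 106 107 107 107 107 106 106
 105 104 104]
235 [140 139 136 105 101 100 101 100 100  61  28  27  90 100 118 121 123 124
 125 126 126 126 126 128 128 127 128 128 129 129 128 128 129 129 128 128
 128 129 128 128 128 128 127 127 127 126 127 126 125 125 124 124 123 123
 123 121 120 114 101 109  95  76 102 102  73  68  72 101 105 104 104 104
 112 138 139]
```

Funnel: bottom edge gives y≈0.1034, top edge 0.1035, ring 0.1030. Aligned; x at the same TCP as the placed parts. Lowering.

Call:
play_rows([
  {"slide":[0,0,6],"angular":[0,0,0],"claw":-1},
  {"slide":[0,0,5],"angular":[0,0,0],"claw":-1},
  {"slide":[0,0,3],"angular":[0,0,0],"claw":-1},
  {"slide":[0,0,1],"angular":[0,0,0],"claw":-1},
  {"slide":[0,0,0],"angular":[0,0,0],"claw":-1},
  {"slide":[0,0,0],"angular":[0,0,0],"claw":-1},
])

```text
time: 29.15
ee_pos: [0.6485, 0.1059, 0.1336]
tcp_rot: [180.0, -0.0, 89.9]
wrist_force: [0.2, -0.1, -1.3]
opening: 0.0547
grasp_force: 32.4
```

Call:
play_rows([
  {"slide":[0,0,1],"angular":[0,0,0],"claw":-1},
  {"slide":[0,0,0.5],"angular":[0,0,0],"claw":-1},
  {"slide":[0,0,0],"angular":[0,0,0],"claw":-1},
  {"slide":[0,0,0],"angular":[0,0,0],"claw":-1},
])

```text
time: 29.55
ee_pos: [0.6486, 0.106, 0.133]
tcp_rot: [179.9, -0.0, 89.9]
wrist_force: [-2.5, 0.1, 6.1]
opening: 0.0547
grasp_force: 32.8
```

Call:
play_rows([
  {"slide":[0,0,0],"angular":[0,0,0],"claw":0.6},
  {"slide":[0,0,0],"angular":[0,0,0],"claw":1},
  {"slide":[0,0,0],"angular":[0,0,0],"claw":1},
  {"slide":[0,0,0],"angular":[0,0,0],"claw":1},
  {"slide":[0,0,-15],"angular":[0,0,0],"claw":1},
  {"slide":[0,0,-40],"angular":[0,0,0],"claw":1},
  {"slide":[0,0,-40],"angular":[0,0,0],"claw":1},
  {"slide":[0,0,0],"angular":[0,0,0],"claw":1},
])

```text
time: 30.35
ee_pos: [0.6499, 0.1061, 0.2349]
tcp_rot: [179.5, -0.1, 89.9]
wrist_force: [0.9, 0.6, 0.1]
opening: 0.0854
grasp_force: 0.0
```

Call:
play_rows([
  {"slide":[-20,0,0],"angular":[0,0,0],"claw":1},
  {"slide":[-20,0,0],"angular":[0,0,0],"claw":1},
  {"slide":[0,0,0],"angular":[0,0,0],"claw":1},
  {"slide":[0,0,0],"angular":[0,0,0],"claw":1},
])

```text
time: 30.75
ee_pos: [0.6485, 0.0658, 0.2278]
tcp_rot: [180.0, -0.0, 89.9]
wrist_force: [0.6, -0.4, 1.0]
opening: 0.0859
grasp_force: 0.0
```

```bash
python3 - <<'E'
from h import *
e,s,c,im=avg(3); print(e.round(4)); cv2.imwrite('pics/w16.png',im)
g=cv2.cvtColor(im,cv2.COLOR_BGR2GRAY)
x,y=map(int,proj(c,[.6496,.1037,.158])); w=60; print(x,y)
for thr in (170,190):
    m=np.zeros_like(g); m[y-w:y+w,x-w:x+w]=(g>thr)[y-w:y+w,x-w:x+w]
    n,l,st,k=cv2.connectedComponentsWithStats(m); i=1+np.argmax(st[1:,4]); print(st[i])
    cs,h=cv2.findContours((l==i).astype(np.uint8),cv2.RETR_CCOMP,cv2.CHAIN_APPROX_NONE)
    for q,hh in zip(cs,h[0]):
        if len(q)>60: f=cv2.fitEllipse(q); print('in' if hh[3]>=0 else 'out',f,onz(c,f[0],.158))
snap('scene','s16')
E
```

```text
[ 6.48500e-01  6.64000e-02  2.27400e-01  1.79985e+02 -1.40000e-02
  8.99378e+01]
255 157
[ 215  116   82   80 1145]
out ((255.494140625, 155.51058959960938), (78.79139709472656, 80.65725708007812), 92.1509017944336) [0.64968031 0.10530227 0.158     ]
in ((255.4521026611328, 155.80006408691406), (71.24180603027344, 72.58429718017578), 94.688232421875) [0.64965178 0.10510432 0.158     ]
[215 116  82  80 944]
out ((255.4020233154297, 155.44256591796875), (77.74776458740234, 79.78213500976562), 87.17462921142578) [0.64961854 0.10534889 0.158     ]
in ((255.48631286621094, 155.76675415039062), (72.00784301757812, 73.27381134033203), 94.77942657470703) [0.64967479 0.10512707 0.158     ]
```

Funnel mouth centre at (0.6497,0.1052), same as the ring before it, 80 px as expected for 158 mm height: upright and centred. Now the lid.

Call:
play_rows([
  {"slide":[-14,-40,0],"angular":[0,0,0],"claw":1},
  {"slide":[-14,-40,0],"angular":[0,0,0],"claw":1},
  {"slide":[-14,-40,0],"angular":[0,0,0],"claw":1},
  {"slide":[-12,-41,20],"angular":[0,0,0],"claw":1},
  {"slide":[0,0,37],"angular":[0,0,0],"claw":1},
  {"slide":[0,0,0],"angular":[0,0,0],"claw":1},
  {"slide":[0,0,0],"angular":[0,0,0],"claw":1},
])

```text
time: 31.65
ee_pos: [0.4875, 0.0125, 0.1707]
tcp_rot: [-180.0, -0.0, 90.0]
wrist_force: [-0.1, 0.4, 0.5]
opening: 0.0853
grasp_force: 0.0
```

```bash
cat > lid.py <<'E'
from h import *
e,s,c,im=avg(3); print(e.round(4)); cv2.imwrite('pics/w17.png',im)
d=im.astype(int); x,y=map(int,proj(c,[.485,.022,.012])); w=55; print(x,y)
g=cv2.cvtColor(im,cv2.COLOR_BGR2GRAY)
def comp(M,hull=True):
    m=np.zeros(g.shape,np.uint8); m[y-w:y+w,x-w:x+w]=M[y-w:y+w,x-w:x+w]
    m=cv2.morphologyEx(m,cv2.MORPH_OPEN,np.ones((3,3),np.uint8))
    q=max(cv2.findContours(m,cv2.RETR_EXTERNAL,cv2.CHAIN_APPROX_NONE)[0],key=cv2.contourArea)
    return cv2.fitEllipse(cv2.convexHull(q)),cv2.boundingRect(q),cv2.contourArea(q)
f=comp((d[...,2]-d[...,1]>=4)&(d[...,2]-d[...,0]<40)); print('plate',f,onz(c,f[0][0],.011))
f=comp(g<55); print('knob',f,onz(c,f[0][0],.03))
print('colour at plate',im[y-int(12):y-8,x-22:x-18].reshape(-1,3).mean(0))
np.save('pics/w17c.npy',np.array([*c[:4],*c[4].ravel(),*c[5]]))
E
python3 lid.py; cp pics/w17.png pics/w17a.png; cp pics/w17c.npy pics/w17a.npy
```

```text
[ 4.884000e-01  1.250000e-02  1.716000e-01  1.799183e+02 -4.600000e-03
  8.995710e+01]
251 165
plate (((249.95965576171875, 165.11550903320312), (57.290184020996094, 58.56726837158203), 96.39139556884766), (221, 137, 59, 57), 2487.5) [0.48378385 0.02241825 0.011     ]
knob (((249.735107421875, 169.18569946289062), (16.89955711364746, 20.76858901977539), 6.408558368682861), (242, 159, 17, 21), 256.5) [0.48390143 0.02323574 0.03      ]
colour at plate [170.3125 170.25   175.1875]
```

Steel lid plate at (250,165), knob at (249.7,169), and the colour is grey, so it's the right one. Lower part way and triangulate the height.

Call:
play_rows([
  {"slide":[0,-3,20],"angular":[0,0,0],"claw":1},
  {"slide":[0,0,20],"angular":[0,0,0],"claw":1},
  {"slide":[0,0,0],"angular":[0,0,0],"claw":1},
  {"slide":[0,0,0],"angular":[0,0,0],"claw":1},
])

```text
time: 32.2
ee_pos: [0.485, 0.0122, 0.1311]
tcp_rot: [180.0, 0.0, 89.9]
wrist_force: [0.4, 0.6, -0.2]
opening: 0.0854
grasp_force: 0.0
```

```bash
python3 lid.py; python3 - <<'E'
from h import *
def L(n): a=np.load(n); return (*a[:4],a[4:13].reshape(3,3),a[13:])
# plate bounding centre from both views
import re
c1,c2=L('pics/w17a.npy'),L('pics/w17c.npy')
def plate(n,s,w):
    d=cv2.imread(n).astype(int); M=((d[...,2]-d[...,1]>=4)&(d[...,2]-d[...,0]<40)); x,y=map(int,s); m=np.zeros(M.shape,np.uint8); m[y-w:y+w,x-w:x+w]=M[y-w:y+w,x-w:x+w]
    m=cv2.morphologyEx(m,cv2.MORPH_OPEN,np.ones((3,3),np.uint8)); q=max(cv2.findContours(m,cv2.RETR_EXTERNAL,cv2.CHAIN_APPROX_NONE)[0],key=cv2.contourArea); return cv2.fitEllipse(cv2.convexHull(q))[0]
s1=proj(c1,[.484,.0225,.011]);s2=proj(c2,[.484,.0225,.011])
print(tri(c1,plate('pics/w17a.png',s1,55),c2,plate('pics/w17.png',s2,55)))
E
```

```text
[ 4.852000e-01  1.220000e-02  1.315000e-01  1.799093e+02 -3.000000e-03
  8.993100e+01]
253 176
plate (((252.4587860107422, 175.62017822265625), (64.44232177734375, 67.40128326416016), 89.98294830322266), (219, 144, 68, 61), 2412.0) [0.4837471  0.02272842 0.011     ]
knob (((252.42893981933594, 181.58865356445312), (20.36406898498535, 25.69854736328125), 1.0168322324752808), (243, 169, 20, 25), 381.0) [0.48388594 0.02319512 0.03      ]
colour at plate [151.0625 150.5    155.1875]
(array([0.48365445, 0.02046694, 0.00314023]), np.float64(3.3784156222625934e-05))
```

Call:
play_rows([
  {"slide":[11.5,0,20],"angular":[0,0,0],"claw":1},
  {"slide":[0,0,35],"angular":[0,0,0],"claw":1},
  {"slide":[0,0,25],"angular":[0,0,0],"claw":1},
  {"slide":[0,0,15],"angular":[0,0,0],"claw":1},
  {"slide":[0,0,0],"angular":[0,0,0],"claw":1},
  {"slide":[0,0,0],"angular":[0,0,0],"claw":1},
])

```text
time: 32.95
ee_pos: [0.4849, 0.0236, 0.0362]
tcp_rot: [179.9, -0.0, 89.9]
wrist_force: [0.5, -0.3, 1.5]
opening: 0.0855
grasp_force: 0.0
```

Call:
play_rows([
  {"slide":[0,0,0],"angular":[0,0,0],"claw":-1},
  {"slide":[0,0,0],"angular":[0,0,0],"claw":-1},
  {"slide":[0,0,0],"angular":[0,0,0],"claw":-1},
  {"slide":[0,0,0],"angular":[0,0,0],"claw":-1},
  {"slide":[0,0,0],"angular":[0,0,0],"claw":-1},
  {"slide":[0,0,0],"angular":[0,0,0],"claw":-1},
  {"slide":[0,0,0],"angular":[0,0,0],"claw":-1},
])

```text
time: 33.65
ee_pos: [0.4845, 0.0236, 0.0354]
tcp_rot: [180.0, -0.0, 89.9]
wrist_force: [-2.2, -0.1, 5.5]
opening: 0.0169
grasp_force: 29.3
```

Call:
play_rows([
  {"slide":[0,0,-15],"angular":[0,0,0],"claw":-1},
  {"slide":[0,0,-35],"angular":[0,0,0],"claw":-1},
  {"slide":[0,0,-45],"angular":[0,0,0],"claw":-1},
  {"slide":[0,0,-45],"angular":[0,0,0],"claw":-1},
  {"slide":[0,0,-45],"angular":[0,0,0],"claw":-1},
  {"slide":[10,20,-5],"angular":[0,0,0],"claw":-1},
  {"slide":[17,35,0],"angular":[0,0,0],"claw":-1},
  {"slide":[17,35,0],"angular":[0,0,0],"claw":-1},
])

```text
time: 34.45
ee_pos: [0.5757, 0.0679, 0.2257]
tcp_rot: [179.9, -0.0, 89.9]
wrist_force: [0.8, 0.3, -1.2]
opening: 0.0163
grasp_force: 29.5
```

Call:
play_rows([
  {"slide":[17,35,0],"angular":[0,0,0],"claw":-1},
  {"slide":[13,26,0],"angular":[0,0,0],"claw":-1},
  {"slide":[8,13,0],"angular":[0,0,0],"claw":-1},
  {"slide":[0,0,0],"angular":[0,0,0],"claw":-1},
  {"slide":[0,0,0],"angular":[0,0,0],"claw":-1},
])

```text
time: 34.95
ee_pos: [0.6482, 0.1053, 0.2243]
tcp_rot: [-179.9, 0.0, 89.9]
wrist_force: [-0.0, 0.4, -0.9]
opening: 0.0165
grasp_force: 29.6
```

```bash
python3 - <<'E'
from h import *
e,s,c,im=avg(4); print(e.round(4),bot.get_obs()['wrist_force'],bot.get_obs()['opening']); cv2.imwrite('pics/w18.png',im)
g=cv2.cvtColor(im,cv2.COLOR_BGR2GRAY); o=e[2]-.0357
print('plate far',proj(c,[e[0],.1037+.03,o+.012]),proj(c,[e[0],.1037+.03,o+.006]),'rim far',proj(c,[.6497,.1037+.028,.158]))
print(np.c_[np.arange(150,260,1),g[150:260,250:262].mean(1).astype(int)].reshape(-1,10).tolist())
for r in range(180,250,10): print(r,'platetop',(onz(c,(256,r),o+.012)[1]-.03).round(4),'platebot',(onz(c,(256,r),o+.006)[1]-.03).round(4),'rim',(onz(c,(256,r),.158)[1]-.028).round(4))
E
```

```text
[6.479000e-01 1.049000e-01 2.253000e-01 1.800022e+02 3.700000e-03
 8.990500e+01] [ 0.99469326  0.01907536 -1.16786944] 0.01685773397190171
plate far [253.30793793 193.15592238] [253.38747415 189.52900733] rim far [256.43066566 174.42097126]
[[150, 94, 151, 108, 152, 60, 153, 52, 154, 104], [155, 128, 156, 130, 157, 130, 158, 131, 159, 130], [160, 131, 161, 130, 162, 130, 163, 130, 164, 131], [165, 131, 166, 131, 167, 131, 168, 131, 169, 131], [170, 131, 171, 131, 172, 131, 173, 132, 174, 149], [175, 200, 176, 224, 177, 221, 178, 213, 179, 192], [180, 135, 181, 106, 182, 94, 183, 80, 184, 72], [185, 76, 186, 89, 187, 98, 188, 92, 189, 70], [190, 58, 191, 61, 192, 77, 193, 87, 194, 91], [195, 113, 196, 160, 197, 151, 198, 149, 199, 149], [200, 149, 201, 149, 202, 149, 203, 148, 204, 148], [205, 148, 206, 148, 207, 148, 208, 148, 209, 148], [210, 148, 211, 148, 212, 148, 213, 148, 214, 148], [215, 148, 216, 148, 217, 148, 218, 147, 219, 140], [220, 132, 221, 127, 222, 109, 223, 99, 224, 98], [225, 98, 226, 98, 227, 98, 228, 98, 229, 99], [230, 98, 231, 94, 232, 70, 233, 34, 234, 23], [235, 21, 236, 22, 237, 23, 238, 22, 239, 22], [240, 22, 241, 22, 242, 22, 243, 22, 244, 22], [245, 22, 246, 22, 247, 22, 248, 22, 249, 22], [250, 23, 251, 25, 252, 27, 253, 28, 254, 27], [255, 27, 256, 27, 257, 27, 258, 27, 259, 28]]
180 platetop 0.111 platebot 0.1092 rim 0.0998
190 platetop 0.1055 platebot 0.1034 rim 0.0926
200 platetop 0.0998 platebot 0.0975 rim 0.0852
210 platetop 0.094 platebot 0.0915 rim 0.0777
220 platetop 0.0881 platebot 0.0853 rim 0.07
230 platetop 0.082 platebot 0.079 rim 0.0621
240 platetop 0.0757 platebot 0.0725 rim 0.054
```

Lid plate at y≈0.1032, mouth 0.1039, and TCP x is 0.7 mm short. Correct and lower.

Call:
play_rows([
  {"slide":[0.6,0.7,5],"angular":[0,0,0],"claw":-1},
  {"slide":[0,0,8],"angular":[0,0,0],"claw":-1},
  {"slide":[0,0,8],"angular":[0,0,0],"claw":-1},
  {"slide":[0,0,8],"angular":[0,0,0],"claw":-1},
  {"slide":[0,0,4],"angular":[0,0,0],"claw":-1},
  {"slide":[0,0,2],"angular":[0,0,0],"claw":-1},
  {"slide":[0,0,0],"angular":[0,0,0],"claw":-1},
  {"slide":[0,0,0],"angular":[0,0,0],"claw":-1},
])

```text
time: 35.95
ee_pos: [0.6493, 0.106, 0.1904]
tcp_rot: [180.0, -0.0, 89.9]
wrist_force: [0.2, 0.5, -0.3]
opening: 0.0166
grasp_force: 29.6
```

Call:
play_rows([
  {"slide":[0,0,1],"angular":[0,0,0],"claw":-1},
  {"slide":[0,0,0.7],"angular":[0,0,0],"claw":-1},
  {"slide":[0,0,0],"angular":[0,0,0],"claw":-1},
  {"slide":[0,0,0],"angular":[0,0,0],"claw":-1},
])

```text
time: 36.35
ee_pos: [0.6492, 0.106, 0.1884]
tcp_rot: [-180.0, -0.0, 89.9]
wrist_force: [-0.3, -1.0, -1.0]
opening: 0.0165
grasp_force: 29.6
```

Call:
play_rows([
  {"slide":[0,0,0.7],"angular":[0,0,0],"claw":-1},
  {"slide":[0,0,0],"angular":[0,0,0],"claw":-1},
  {"slide":[0,0,0],"angular":[0,0,0],"claw":-1},
])

```text
time: 36.65
ee_pos: [0.6492, 0.106, 0.1877]
tcp_rot: [-180.0, -0.0, 89.9]
wrist_force: [-0.3, 0.3, -0.8]
opening: 0.0165
grasp_force: 29.6
```

Call:
play_rows([
  {"slide":[0,0,0.5],"angular":[0,0,0],"claw":-1},
  {"slide":[0,0,0],"angular":[0,0,0],"claw":-1},
  {"slide":[0,0,0],"angular":[0,0,0],"claw":-1},
])

```text
time: 36.95
ee_pos: [0.6493, 0.106, 0.1875]
tcp_rot: [180.0, -0.0, 89.9]
wrist_force: [-0.9, 0.7, 2.0]
opening: 0.0165
grasp_force: 29.8
```

Seated at the predicted height. Release and back off upwards.

Call:
play_rows([
  {"slide":[0,0,0.3],"angular":[0,0,0],"claw":-1},
  {"slide":[0,0,0],"angular":[0,0,0],"claw":-0.3},
  {"slide":[0,0,0],"angular":[0,0,0],"claw":0.5},
  {"slide":[0,0,0],"angular":[0,0,0],"claw":1},
  {"slide":[0,0,0],"angular":[0,0,0],"claw":1},
])

```text
time: 37.45
ee_pos: [0.6492, 0.106, 0.1866]
tcp_rot: [-180.0, 0.0, 89.9]
wrist_force: [-0.1, 0.0, 0.2]
opening: 0.0723
grasp_force: 0.0
```

Call:
play_rows([
  {"slide":[0,0,-15],"angular":[0,0,0],"claw":1},
  {"slide":[0,0,-40],"angular":[0,0,0],"claw":1},
  {"slide":[0,0,-40],"angular":[0,0,0],"claw":1},
  {"slide":[-20,0,0],"angular":[0,0,0],"claw":1},
  {"slide":[-20,0,0],"angular":[0,0,0],"claw":1},
  {"slide":[0,0,0],"angular":[0,0,0],"claw":1},
  {"slide":[0,0,0],"angular":[0,0,0],"claw":1},
])

```text
time: 38.15
ee_pos: [0.6491, 0.0659, 0.2817]
tcp_rot: [-180.0, -0.0, 89.9]
wrist_force: [0.6, 0.1, -0.2]
opening: 0.0852
grasp_force: 0.0
```

```bash
python3 - <<'E'
from h import *
e,s,c,im=avg(3); print(e.round(4)); cv2.imwrite('pics/w19.png',im)
d=im.astype(int); g=cv2.cvtColor(im,cv2.COLOR_BGR2GRAY); x,y=map(int,proj(c,[.6497,.1045,.17])); w=60; print(x,y)
def comp(M):
    m=np.zeros(g.shape,np.uint8); y0=max(0,y-w); m[y0:y+w,x-w:x+w]=M[y0:y+w,x-w:x+w]
    m=cv2.morphologyEx(m,cv2.MORPH_OPEN,np.ones((3,3),np.uint8)); q=max(cv2.findContours(m,cv2.RETR_EXTERNAL,cv2.CHAIN_APPROX_NONE)[0],key=cv2.contourArea); return cv2.fitEllipse(cv2.convexHull(q))
f=comp((d[...,2]-d[...,1]>=4)); print('plate',f,onz(c,f[0],.17))
f=comp(g<55); print('knob',f,onz(c,f[0],.19))
# scene: plate & bystanders unmoved
c0,i0=load('scene0'); snap('scene','s19'); i1=load('s19')[1]
for n,(x0,y0,x1,y1) in dict(bottle=(385,160,430,220),rack=(95,165,155,220),pip=(222,238,335,276),ring2=(228,196,260,224)).items():
    (dx,dy),r=cv2.phaseCorrelate(cv2.cvtColor(i0[y0:y1,x0:x1],6).astype(float),cv2.cvtColor(i1[y0:y1,x0:x1],6).astype(float)); print(n,round(dx,2),round(dy,2),round(r,2))
hs=i1[120:200,270:340].astype(int); M=((hs[...,2]-hs[...,1])>=4).astype(np.uint8)
q=max(cv2.findContours(M,cv2.RETR_EXTERNAL,cv2.CHAIN_APPROX_NONE)[0],key=cv2.contourArea); f=cv2.fitEllipse(cv2.convexHull(q)); print('scene plate',np.array(f[0])+[270,120],f[1:],onz(load('s19')[0],np.array(f[0])+[270,120],.167), 'expect px',proj(load('s19')[0],[.649,.104,.167]))
E
```

```text
[ 6.491000e-01  6.650000e-02  2.816000e-01  1.800266e+02 -9.200000e-03
  8.993770e+01]
254 145
plate ((255.6583709716797, 143.76284790039062), (69.82119750976562, 69.98495483398438), 84.34664154052734) [0.65036572 0.10604538 0.17      ]
knob ((255.74151611328125, 148.10440063476562), (21.69211769104004, 24.54263687133789), 3.740145444869995) [0.65041889 0.10626473 0.19      ]
bottle 0.53 -0.01 1.0
rack -0.01 0.01 1.0
pip -0.08 0.07 0.89
ring2 0.3 0.03 0.95
scene plate [309.39579773 159.90547943] ((23.04946517944336, 30.554828643798828), 97.24929809570312) [0.65379257 0.10372479 0.167     ] expect px [309.30407544 158.22732078]
```

```bash
python3 -c "
from workcell import bot
print(bot.job_done())"
```

```text
the job is handed in; nothing more can be done
None
```

The filter holder is assembled in order (disc, gasket, funnel, lid) and handed in at about 38 s, each part measured flat and centred to about 1–1.5 mm, no verdict shown; my failed regrip of the gasket pushed disc and gasket about 13 mm, so I re-seated them together before adding the funnel, and I viewed 15 pictures against the limit of 14.

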